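Fetch the bur stand and dressing stone from behind the tall things

TASK

Lift the blue dust blower and the brown dropper bottle off the plywood storage board and stand both upright on the black mat before you touch the two things behind them. Then lay the bur stand and the dark dressing stone each inside its own rectangle drawn on the cork sheet in the tool tray, along the rectangle (the long one is for the bur stand), and only when both lie there stand the blower and the bottle back upright on the storage board, each centred on its own drawn ring: the larger ring is the blower's, the smaller the bottle's.

Things in the scene. Friction and masses are not known exactly. Their poses are not given: they have to be found in the camera images.
- blower: Blue rubber dust blower (rigid here) standing on its foot: round bulb 46 mm across at half height, 101 mm tall, narrower at top and foot. Origin: centre of its underside, z up. Starts on the larger ring of the storage board, some 5 to 15 mm in front of one of the two lying things. About 0.07 kg. Grip the bulb with the TCP about 55 mm above the foot.
- dropper_bottle: Small brown dropper bottle standing upright: body 34 mm across and 70 mm tall, then a narrower neck and dropper, 102 mm tall in all. Origin: centre of its underside, z up. Starts on the smaller ring, in front of the other lying thing. About 0.07 kg. Grip the body with the TCP about 55 mm above the foot.
- bur_stand: Beech block 30 x 90 x 22 mm, a few mounted grinding points stand out of its top to 50 mm. Origin: centre of its underside; y along the 90 mm length, x across, z up. Lies in the back row of the storage board, length along the board, behind the blower or the bottle; grip it across the 30 mm at mid-length, on the block. About 0.085 kg.
- dressing_stone: Dark grey abrasive block 24 x 60 x 18 mm. Origin: centre of its underside; y along its 60 mm length, x across, z up. Lies beside the bur stand in the back row of the storage board; grip it across the 24 mm. About 0.045 kg.
- blower_ring: Larger black ring, 53 mm across, drawn on the plywood storage board (fixed, 130 x 250 x 8 mm): the blower's place. Origin: its centre, on the board's top (8 mm above the desk); x points away from the robot, y along the board. The rings are 110 mm apart, the lying things' middles 43 mm behind them; a lip 14 mm above the board stands 45 mm behind those middles.
- bottle_ring: Smaller black ring drawn on the storage board, 39 mm across: the place of the bottle. Origin and axes as for the larger ring.
- bur_outline: Long black rectangle, 38 x 98 mm, drawn on a fixed cork sheet (112 x 146 mm) in the dark grey tool tray (rim 12 mm above the desk, at least 23 mm beside the block): the place of the bur stand, either way round. Origin: its centre, on the sheet's top (5 mm above the desk); y along its 98 mm length.
- stone_outline: Short black rectangle, 32 x 68 mm, drawn on the cork sheet beside the long one, parallel to it, centres 76 mm apart: the place of the dressing stone, either way round. Origin: its centre, on the sheet's top (5 mm above the desk); y along its 68 mm length. Its surroundings are the same.
- side_mat: Black rubber mat, fixed, 85 x 200 x 3 mm, in front of the storage board: the side area for blower and bottle. Origin: centre of its underside; y along its 200 mm length, x away from the robot. In the middle of the desk a microscope and a lamp head (0.24 m up, from x = 0.48 on) overhang: carry things past on the robot's side of them, at x below 0.4 m.
Mind the look-alikes: they are no part of the job. Of the things shaped like the dressing_stone, the grey one is meant.

How it is judged:
By the outcome, as a careful person would: the job done as asked, in the order asked, and still so for the second after the job is handed in, with the robot touching nothing.
It also fails if it takes over 115 s, if anything falls off the work surface, if the arm or the gripper's body presses on something with over 40 N, if the wrist force passes 120 N, or if a joint passes its speed limit or range.

ROBOT

A 6-joint arm with a two-finger parallel gripper is mounted at the origin on a cart in front of the work surface, level with it; the furniture and walls round the work are solid. World frame = base frame: x ahead of the robot, y to its left, z up, the work surface at z = 0. Lengths are in m, angles in rad, forces in N, time in s.
With the tool pointing down it reaches from about 0.3 to 0.775 m from the base axis. Payload 14.6 kg.
Tool frame: the origin (TCP) lies between the finger pads, 19 mm behind the fingertips; this is the grasp point; z points along the fingers, y is the line along which they close (so a half turn about z gives the same grasp; the last joint's range is limited). The gripper opens to 94 mm and grips with 3 to 60 N. Pads are 16 mm wide; open, the fingers measure 119 mm over their backs; the gripper's body (75 mm by 177 mm) begins 78 mm behind the grasp point.
Start: joints at [1.17, 0.3, 1.521, -0, 1.321, -0.067], TCP at [0.18, 0.52, 0.224] pointing down, gripper open.
Joint ranges: [-3.03, 3.03], [-0.79, 2.21], [0.23, 2.52], [-1.04, 4.18], [0, 3.07], [-2.55, 2.55]. Speed limits (rad/s): [2.22, 2.22, 2.57, 3.14, 3.14, 3.14].

INTERFACE

Orientations are given as [roll, pitch, yaw] about the fixed x, y, z axes, in that order (R = Rz(yaw) Ry(pitch) Rx(roll)).
In Python, from station import telemetry, cams, workorder, finder gives the robot as it stands.
- The arm moves only by the tool jog_arm, never from a script. Its argument "rows" is a list of rows, each an object with "gripper": the finger opening in m, from 0 to 0.094; "slide": the shift along the tool's x, y, z in m, a list of three; "spin": the turn about the tool's z in rad. In form: [{"gripper": gripper, "slide": [tx, ty, tz], "spin": spin}, ...]. A call has 1 to 8 rows; each row is the pose to reach, as a shift and turn from the pose commanded when the call began, along the tool's axes at that moment; what a row does not reach only later rows make up. A row lasts 1/10 s, in which the tool goes at most 50 mm and 8.59 degrees, less where a joint would pass 70% of its speed; a pose out of reach is approached as far as the arm can. A call with a gripper value outside its range is refused whole. The fingers move at their own pace and stop on an object; "squeeze" is the grip in N (left out, the last holds). Time passes only in rows, so rows that repeat a pose let the fingers close. It gives the time, the measured TCP pose, the force, the opening and the grip force at its end, in the units of the state.
- telemetry.get_obs(): the state, without advancing time (a new reading comes with each control period).
- cams.camera(name): name is "scene" or "top" or "wrist"; returns (picture, depth): 420x560x3 uint8, red, green, blue; 420x560 float32, m along the optical axis (not along the pixel's ray), 0 where there is no reading.
- cams.camera_info(name): a dict with "camera_matrix" (3x3 intrinsics, pixels), "R" (3x3) and "t" (3): a world point X has camera coordinates R X + t; the wrist camera has in their place "tool_from_camera" (4x4, takes a point from camera to tool coordinates, whose origin is the TCP and whose axes are the flange's). Camera axes: x right, y down, z forward; pixel columns grow to the right and rows downward; lengths in m; the calibration is good to about 2 mm. A picture is of the moment at which its call begins: read the wrist's pose just before it. camera_info takes no time and is no camera call.
- workorder.hand_in(): hands the job in; it is judged then, once.
Trained networks look in the newest picture that a camera, given by its name, has taken for a name from the list of things; names that differ only in an ending like _2 or _b are one class to them, and where a whole thing is asked for, a point or a joint stands for the part that bears it (a point fixed in the world has none). Each returns a list of dicts, best first, with "confidence" (0 to 1); they miss things now and then, are a little off and sometimes report something else, mostly with a low value. They report only what shows in the picture. A call takes as long as a camera call. They do not tell look-alikes from the thing itself.
- finder.find_in(target, camera): "point" ([x, y, z] in m, in world coordinates, good to about 4 mm: the middle of the surface that is visible of it).
- finder.masks_of(target, camera): "region" (420x560 bool, what is visible of it).
The state is a dict: "time_s": time; "qpos": joint angles; "joint_vel": joint speeds; "tau": joint torques, N m; "ee_pos": TCP position; "eef_rot": TCP orientation; "force": force on the tool from outside, world axes, zero at the start; "moment": the same for the moment, N m; "grip_width": finger opening in m; "grip_force": force on a finger pad.
Only numpy, scipy, OpenCV 4.12 (cv2) and the standard library are available. Lean on these libraries where they do the work, as an engineer would, in place of code of your own. Each camera call takes 0.05 s, during which the arm holds its last target. There are 200 camera calls.

## Working session

There is one attempt and no reset: what is moved stays moved. The work goes in short steps, Python scripts to look and compute and a tool call to move; the robot and the scene stay as the last step left them, time stands still between calls to the robot, and variables do not carry over. Pictures are saved under pics/ and viewed, at most 17 in all, crops included, and the job is handed in when it is done.

Besides the shell and the picture viewer there is one more tool, called after ">>>" in YAML: its name, and indented under it one key for each argument. jog_arm: Moves the arm, as the interface text tells. Its arguments: {"type":"object","properties":{"rows":{"type":"array","items":{"type":"object","properties":{"gripper":{"type":"number"},"slide":{"type":"array","items":{"type":"number"}},"spin":{"type":"number"}}}},"squeeze":{"type":"number"}},"required":["rows"]}

```bash
mkdir -p pics; ls; cat > h.py <<'E'
import numpy as np, cv2
from station import telemetry, cams, workorder, finder
def shot(name,f=None):
    o=telemetry.get_obs(); im,d=cams.camera(name)
    if f: cv2.imwrite('pics/'+f,cv2.cvtColor(im,cv2.COLOR_RGB2BGR))
    return im,d,o
def world(name,d,uv):
    i=cams.camera_info(name);K=np.array(i['camera_matrix']);uv=np.atleast_2d(uv).astype(int)
    z=d[uv[:,1],uv[:,0]];p=np.c_[uv,np.ones(len(uv))]@np.linalg.inv(K).T*z[:,None]
    return (p-np.array(i['t']))@np.array(i['R'])
def pix(name,X):
    i=cams.camera_info(name);p=(np.array(i['R'])@np.atleast_2d(X).T).T+np.array(i['t'])
    p=p@np.array(i['camera_matrix']).T;return p[:,:2]/p[:,2:]
E
python3 - <<'E'
from h import *
for c in('top','scene'):
    im,d,o=shot(c,c+'0.png')
    for n in('blower','dropper_bottle','bur_stand','dressing_stone','blower_ring','bottle_ring','bur_outline','stone_outline','side_mat'):
        for r in finder.find_in(n,c)[:4]: print(c,n,np.round(r['point'],3),round(r['confidence'],2),pix(c,r['point']).astype(int)[0])
print(o)
E
```

```text
pics
top blower [0.522 0.155 0.092] 0.7 [212 193]
top dropper_bottle [0.528 0.272 0.067] 0.46 [171 193]
top bur_stand [0.572 0.268 0.03 ] 0.66 [176 181]
top dressing_stone [0.569 0.159 0.02 ] 0.61 [214 183]
top dressing_stone [0.415 0.082 0.016] 0.5 [240 237]
top stone_outline [0.573 0.274 0.032] 0.17 [173 180]
top side_mat [0.405 0.256 0.003] 0.73 [179 240]
scene blower [0.519 0.154 0.072] 0.86 [236 183]
scene dropper_bottle [0.527 0.27  0.053] 0.6 [204 178]
scene bur_stand [0.569 0.25  0.027] 0.54 [219 180]
scene dressing_stone [0.41  0.082 0.013] 0.81 [239 228]
scene dressing_stone [0.565 0.143 0.022] 0.69 [249 191]
scene side_mat [0.41  0.262 0.005] 0.75 [184 212]
scene side_mat [0.569 0.25  0.028] 0.5 [219 180]
{'time_s': 0.5, 'qpos': array([ 1.17036753e+00,  2.99939562e-01,  1.52101308e+00,  1.50142942e-05,
        1.32065931e+00, -6.66329758e-02]), 'joint_vel': array([-4.09582294e-04,  1.45051711e-03, -1.72014341e-03,  4.41202391e-05,
       -9.99007505e-06, -9.17121778e-04]), 'tau': array([-8.46438634e-04, -5.31351936e+01, -3.52728188e+01,  7.08010281e-02,
        2.15421373e-02, -3.71333761e-05]), 'ee_pos': array([0.18021219, 0.51963336, 0.22421833]), 'eef_rot': array([-3.14157437e+00, -1.57992298e-05,  2.80779311e+00]), 'force': array([-0.40965947, -0.5752281 , -0.04590477]), 'moment': array([-0.00205653, -0.01337936, -0.00808779]), 'grip_force': 0.0, 'grip_width': 0.09399001160939578}
```

View pics/top0.png

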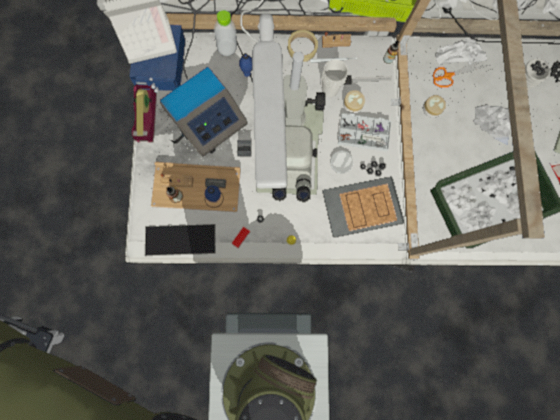

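View pics/scene0.png

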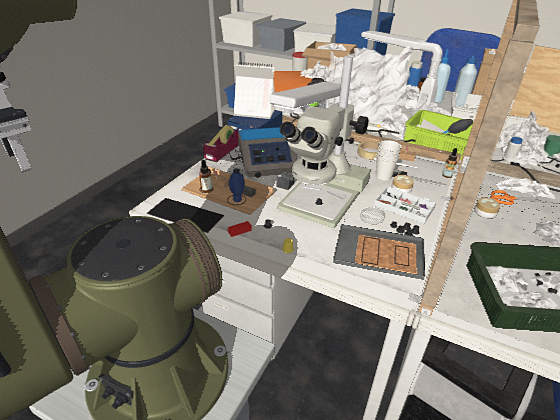

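>>> jog_arm:
  rows:
    - {"gripper":0.094,"slide":[-0.03,-0.03,-0.05],"spin":0}
    - {"gripper":0.094,"slide":[-0.075,-0.05,-0.1],"spin":-0.1}
    - {"gripper":0.094,"slide":[-0.329,-0.214,-0.156],"spin":-0.334}
    - {"gripper":0.094,"slide":[-0.329,-0.214,-0.156],"spin":-0.334}
    - {"gripper":0.094,"slide":[-0.329,-0.214,-0.156],"spin":-0.334}
    - {"gripper":0.094,"slide":[-0.329,-0.214,-0.156],"spin":-0.334}
    - {"gripper":0.094,"slide":[-0.329,-0.214,-0.156],"spin":-0.334}
    - {"gripper":0.094,"slide":[-0.329,-0.214,-0.156],"spin":-0.334}

```text
time_s: 1.8
ee_pos: [0.3971, 0.2389, 0.3711]
eef_rot: [3.141, 0.001, -3.141]
force: [-0.1, 0.9, -0.3]
grip_width: 0.0943
grip_force: 0.0
```

```bash
python3 - <<'E'
from h import *
i=cams.camera_info('wrist');print({k:np.round(v,3).tolist() for k,v in i.items()})
im,d,o=shot('wrist','w1.png');print(o['ee_pos'],o['eef_rot'],o['qpos'],o['joint_vel'].round(2))
E
```

```text
{'camera_matrix': [[296.126, 0.0, 283.738], [0.0, 296.126, 208.751], [0.0, 0.0, 1.0]], 'tool_from_camera': [[0.0, -0.969, -0.249, 0.072], [1.0, 0.001, -0.001, -0.001], [0.001, -0.249, 0.969, -0.16], [0.0, 0.0, 0.0, 1.0]]}
[0.39705935 0.23893832 0.37110041] [ 3.14131996e+00  5.71319432e-04 -3.14133046e+00] [ 4.62663397e-01  3.06241590e-02  1.49859836e+00 -1.08180193e-05
  1.61173717e+00 -1.10839565e+00] [-1.04  0.08 -0.35 -0.    0.27 -1.03]
```

```bash
cat >> h.py <<'E'
from scipy.spatial.transform import Rotation as Ro
TC=np.array(cams.camera_info('wrist')['tool_from_camera']);KW=np.array(cams.camera_info('wrist')['camera_matrix'])
def wT(o):
    T=np.eye(4);T[:3,:3]=Ro.from_euler('xyz',o['eef_rot']).as_matrix();T[:3,3]=o['ee_pos'];return T@TC
def wplane(o,uv,z):
    "wrist pixels -> world at height z"
    T=wT(o);r=np.c_[np.atleast_2d(uv).astype(float),np.ones(len(np.atleast_2d(uv)))]@np.linalg.inv(KW).T@T[:3,:3].T
    return T[:3,3]+r*((z-T[2,3])/r[:,2])[:,None]
def wworld(o,d):
    T=wT(o);v,u=np.mgrid[:420,:560];r=np.stack([u,v,np.ones_like(u)],-1)@np.linalg.inv(KW).T*d[...,None]
    return r@T[:3,:3].T+T[:3,3]
def wpix(o,X):
    T=np.linalg.inv(wT(o));p=np.atleast_2d(X)@T[:3,:3].T+T[:3,3];p=p@KW.T;return p[:,:2]/p[:,2:]
E
python3 - <<'E'
from h import *
im,d,o=shot('wrist','w2.png');print(o['ee_pos'],o['eef_rot'])
np.savez('w2.npz',im=im,d=d,**{k:o[k] for k in('ee_pos','eef_rot')})
for n in('blower','dropper_bottle','bur_stand','dressing_stone','blower_ring','bottle_ring','side_mat'):
    for r in finder.find_in(n,'wrist')[:3]: print(n,np.round(r['point'],3),round(r['confidence'],2),wpix(o,r['point']).astype(int)[0])
E
```

```text
[0.40061692 0.23466097 0.37266144] [-3.14121917e+00  3.06859570e-03  3.13779645e+00]
blower [0.52  0.165 0.086] 0.79 [241 254]
dropper_bottle [0.518 0.269 0.064] 0.61 [304 247]
bur_stand [0.569 0.269 0.03 ] 0.56 [303 266]
dressing_stone [0.412 0.089 0.015] 0.75 [201 181]
dressing_stone [0.576 0.171 0.027] 0.7 [250 269]
dressing_stone [0.521 0.161 0.087] 0.49 [239 255]
side_mat [0.407 0.259 0.001] 0.63 [298 176]
```

View pics/w2.png

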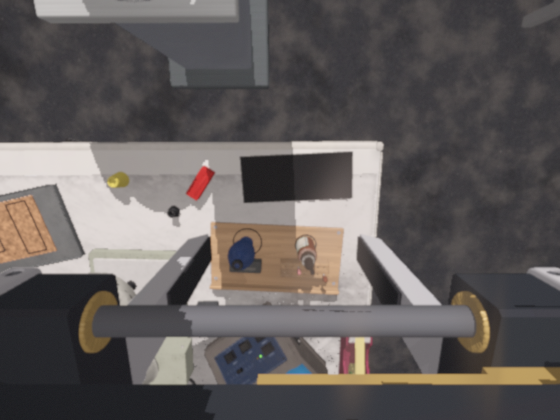

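```bash
python3 - <<'E'
from h import *
z=np.load('w2.npz');im,d=z['im'],z['d'];o=dict(ee_pos=z['ee_pos'],eef_rot=z['eef_rot'])
c=im[150:302,180:360];cv2.imwrite('pics/c1.png',cv2.cvtColor(cv2.resize(c,None,fx=4,fy=3.94,interpolation=cv2.INTER_CUBIC),cv2.COLOR_RGB2BGR))
P=wworld(o,d)
def circ(P,n):  # robust circle centre by extents
    print(n,len(P),np.round(np.percentile(P,[2,50,98],0),3).tolist())
for n,R in(('blower',(.46,.56,.10,.21)),('bottle',(.46,.56,.22,.32)),('back',(.545,.62,.08,.32))):
    m=(P[...,0]>R[0])&(P[...,0]<R[1])&(P[...,1]>R[2])&(P[...,1]<R[3])&(d>0)
    for a,b in((.015,.03),(.03,.05),(.05,.07),(.07,.09),(.09,.13)):
        mm=m&(P[...,2]>a)&(P[...,2]<b)
        if mm.sum()>8: circ(P[mm],(n,a,b))
E
```

```text
('blower', 0.015, 0.03) 28 [[0.515, 0.155, 0.015], [0.518, 0.166, 0.019], [0.559, 0.178, 0.025]]
('blower', 0.03, 0.05) 10 [[0.508, 0.157, 0.045], [0.51, 0.168, 0.047], [0.52, 0.179, 0.049]]
('blower', 0.05, 0.07) 84 [[0.506, 0.142, 0.053], [0.509, 0.168, 0.063], [0.529, 0.182, 0.07]]
('blower', 0.07, 0.09) 272 [[0.507, 0.141, 0.071], [0.514, 0.166, 0.082], [0.539, 0.181, 0.09]]
('blower', 0.09, 0.13) 292 [[0.514, 0.146, 0.09], [0.523, 0.162, 0.097], [0.539, 0.174, 0.11]]
('bottle', 0.015, 0.03) 63 [[0.514, 0.23, 0.015], [0.519, 0.264, 0.022], [0.56, 0.288, 0.029]]
('bottle', 0.03, 0.05) 80 [[0.514, 0.255, 0.031], [0.518, 0.268, 0.039], [0.534, 0.288, 0.05]]
('bottle', 0.05, 0.07) 166 [[0.515, 0.256, 0.05], [0.52, 0.269, 0.066], [0.539, 0.288, 0.069]]
('bottle', 0.07, 0.09) 131 [[0.52, 0.261, 0.071], [0.525, 0.271, 0.083], [0.537, 0.283, 0.089]]
('bottle', 0.09, 0.13) 87 [[0.525, 0.265, 0.092], [0.529, 0.272, 0.104], [0.536, 0.279, 0.109]]
('back', 0.015, 0.03) 1035 [[0.56, 0.098, 0.016], [0.579, 0.228, 0.026], [0.62, 0.312, 0.03]]
('back', 0.03, 0.05) 187 [[0.561, 0.23, 0.03], [0.576, 0.272, 0.031], [0.59, 0.313, 0.049]]
('back', 0.05, 0.07) 49 [[0.565, 0.256, 0.051], [0.569, 0.283, 0.054], [0.587, 0.31, 0.057]]
```

View pics/c1.png

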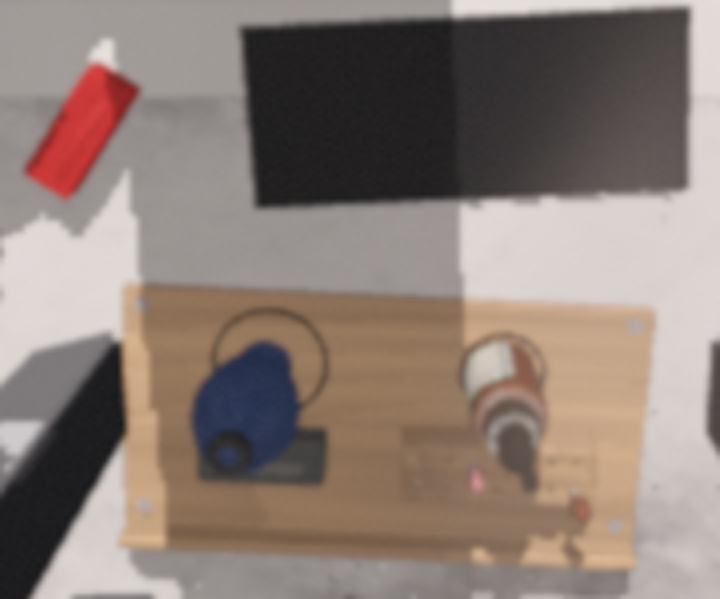

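```bash
python3 - <<'E'
from h import *
z=np.load('w2.npz');o=dict(ee_pos=z['ee_pos'],eef_rot=z['eef_rot'])
print(wplane(o,[(247.5,242.6),(306,245.2)],.008))
o=telemetry.get_obs();print(o['time_s'],o['ee_pos'],o['eef_rot'],o['joint_vel'].round(3))
E
```

```text
[[0.52997697 0.16455054 0.008     ]
 [0.53553473 0.27500941 0.008     ]]
2.25 [0.39563982 0.24165577 0.37012791] [-3.14147396e+00 -3.41062653e-04 -3.13942045e+00] [-0.002 -0.    -0.003 -0.    -0.002 -0.   ]
```

>>> jog_arm:
  rows:
    - {"gripper":0.094,"slide":[-0.134,-0.079,0.07]}
    - {"gripper":0.094,"slide":[-0.134,-0.079,0.07]}
    - {"gripper":0.094,"slide":[-0.134,-0.079,0.07]}
    - {"gripper":0.094,"slide":[-0.134,-0.079,0.07]}
    - {"gripper":0.094,"slide":[-0.134,-0.079,0.21]}
    - {"gripper":0.094,"slide":[-0.134,-0.079,0.21]}
    - {"gripper":0.094,"slide":[-0.134,-0.079,0.21]}
    - {"gripper":0.094,"slide":[-0.134,-0.079,0.21]}

```text
$.rows[0]: bad value
```

```bash
python3 - <<'E'
from h import *
im,d,o=shot('wrist','w3.png')
np.savez('w3.npz',im=im,d=d,**{k:o[k] for k in('ee_pos','eef_rot')})
print(o['ee_pos'],o['eef_rot'],o['joint_vel'].round(3))
P=wworld(o,d)
for n,R in(('blower',(.46,.56,.10,.21)),('bottle',(.46,.56,.235,.32))):
    m=(P[...,0]>R[0])&(P[...,0]<R[1])&(P[...,1]>R[2])&(P[...,1]<R[3])&(d>0)
    for a,b in((.03,.05),(.05,.07),(.07,.09),(.09,.13)):
        mm=m&(P[...,2]>a)&(P[...,2]<b)
        if mm.sum()>8: print(n,a,b,mm.sum(),np.percentile(P[mm],[2,50,98],0).round(3).tolist())
E
```

```text
[0.39563982 0.24165577 0.37012791] [-3.14147396e+00 -3.41062653e-04 -3.13942045e+00] [-0.002 -0.    -0.003 -0.    -0.002 -0.   ]
blower 0.03 0.05 11 [[0.508, 0.152, 0.045], [0.51, 0.165, 0.048], [0.519, 0.178, 0.049]]
blower 0.05 0.07 91 [[0.506, 0.143, 0.051], [0.51, 0.169, 0.064], [0.53, 0.182, 0.07]]
blower 0.07 0.09 261 [[0.507, 0.142, 0.071], [0.514, 0.167, 0.081], [0.541, 0.181, 0.09]]
blower 0.09 0.13 308 [[0.514, 0.145, 0.09], [0.524, 0.162, 0.098], [0.539, 0.175, 0.11]]
bottle 0.03 0.05 79 [[0.514, 0.255, 0.03], [0.518, 0.269, 0.04], [0.529, 0.288, 0.049]]
bottle 0.05 0.07 168 [[0.515, 0.256, 0.051], [0.52, 0.268, 0.065], [0.538, 0.287, 0.069]]
bottle 0.07 0.09 132 [[0.52, 0.261, 0.072], [0.525, 0.271, 0.084], [0.537, 0.284, 0.089]]
bottle 0.09 0.13 87 [[0.525, 0.266, 0.09], [0.529, 0.272, 0.104], [0.536, 0.279, 0.11]]
```

View pics/w3.png

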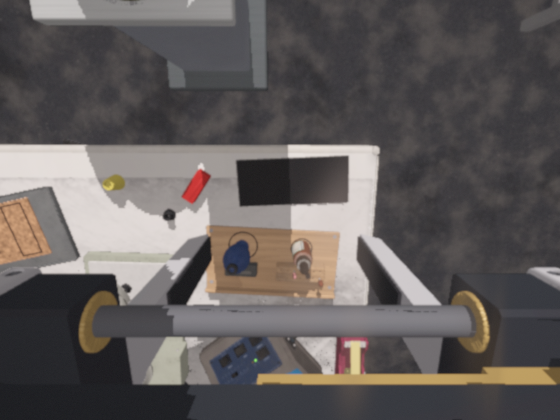

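>>> jog_arm:
  rows:
    - {"gripper":0.094,"slide":[-0.134,-0.079,0.07],"spin":0}
    - {"gripper":0.094,"slide":[-0.134,-0.079,0.07],"spin":0}
    - {"gripper":0.094,"slide":[-0.134,-0.079,0.07],"spin":0}
    - {"gripper":0.094,"slide":[-0.134,-0.079,0.07],"spin":0}
    - {"gripper":0.094,"slide":[-0.134,-0.079,0.21],"spin":0}
    - {"gripper":0.094,"slide":[-0.134,-0.079,0.21],"spin":0}
    - {"gripper":0.094,"slide":[-0.134,-0.079,0.21],"spin":0}
    - {"gripper":0.094,"slide":[-0.134,-0.079,0.21],"spin":0}

```text
time_s: 3.1
ee_pos: [0.5278, 0.1618, 0.1554]
eef_rot: [-3.14, -0.009, -3.14]
force: [-0.4, -0.3, 0.1]
grip_width: 0.0936
grip_force: 0.0
```

```bash
python3 - <<'E'
from h import *
o=telemetry.get_obs()
print(o['ee_pos'],o['eef_rot'],o['joint_vel'].round(3),o['force'])
E
```

```text
[0.52782852 0.16183675 0.15544233] [-3.13955273 -0.00874208 -3.140478  ] [ 0.    -0.075 -0.113 -0.001  0.102 -0.001] [-0.39821923 -0.33095408  0.10809946]
```

>>> jog_arm:
  rows:
    - {"gripper":0.094,"slide":[0,0,0.04],"spin":0}
    - {"gripper":0.094,"slide":[0,0,0.08],"spin":0}
    - {"gripper":0.094,"slide":[0,0,0.097],"spin":0}
    - {"gripper":0.094,"slide":[0,0,0.097],"spin":0}
    - {"gripper":0.03,"slide":[0,0,0.097],"spin":0}
    - {"gripper":0.03,"slide":[0,0,0.097],"spin":0}
    - {"gripper":0.03,"slide":[0,0,0.097],"spin":0}
    - {"gripper":0.03,"slide":[0,0,0.097],"spin":0}
  squeeze: 15

```text
time_s: 3.9
ee_pos: [0.5307, 0.1619, 0.0643]
eef_rot: [3.141, 0.001, -3.141]
force: [0.4, -0.6, -0.6]
grip_width: 0.0655
grip_force: 0.0
```

>>> jog_arm:
  rows:
    - {"gripper":0.03,"slide":[0,0,0],"spin":0}
    - {"gripper":0.03,"slide":[0,0,0],"spin":0}
    - {"gripper":0.03,"slide":[0,0,0],"spin":0}
    - {"gripper":0.03,"slide":[0,0,0],"spin":0}
  squeeze: 15

```text
time_s: 4.3
ee_pos: [0.5304, 0.1617, 0.0634]
eef_rot: [-3.141, 0.0, -3.141]
force: [0.2, -1.7, 1.4]
grip_width: 0.0441
grip_force: 15.0
```

>>> jog_arm:
  rows:
    - {"gripper":0.03,"slide":[0,0,-0.03],"spin":0}
    - {"gripper":0.03,"slide":[0,0,-0.06],"spin":0}
    - {"gripper":0.03,"slide":[0.02,0.01,-0.09],"spin":0}
    - {"gripper":0.03,"slide":[0.06,0.02,-0.1],"spin":0}
    - {"gripper":0.03,"slide":[0.1,0.03,-0.09],"spin":0}
    - {"gripper":0.03,"slide":[0.125,0.038,-0.07],"spin":0}
    - {"gripper":0.03,"slide":[0.125,0.038,-0.04],"spin":0}
    - {"gripper":0.03,"slide":[0.125,0.038,-0.03],"spin":0}

```text
time_s: 5.1
ee_pos: [0.404, 0.1996, 0.0916]
eef_rot: [-3.141, -0.002, -3.14]
force: [0.6, -0.3, -0.9]
grip_width: 0.0439
grip_force: 15.0
```

>>> jog_arm:
  rows:
    - {"gripper":0.03,"slide":[0,0,0],"spin":0}
    - {"gripper":0.03,"slide":[0,0,0.018],"spin":0}
    - {"gripper":0.03,"slide":[0,0,0.028],"spin":0}
    - {"gripper":0.03,"slide":[0,0,0.033],"spin":0}
    - {"gripper":0.03,"slide":[0,0,0.033],"spin":0}
    - {"gripper":0.03,"slide":[0,0,0.033],"spin":0}

```text
time_s: 5.7
ee_pos: [0.4057, 0.1998, 0.0609]
eef_rot: [3.141, 0.001, -3.142]
force: [-0.0, 0.5, -0.1]
grip_width: 0.0438
grip_force: 15.0
```

>>> jog_arm:
  rows:
    - {"gripper":0.03,"slide":[0,0,0.001],"spin":0}
    - {"gripper":0.03,"slide":[0,0,0.002],"spin":0}
    - {"gripper":0.03,"slide":[0,0,0.002],"spin":0}
    - {"gripper":0.03,"slide":[0,0,0.002],"spin":0}

```text
time_s: 6.1
ee_pos: [0.4053, 0.1998, 0.0584]
eef_rot: [3.142, 0.0, -3.141]
force: [-0.3, 0.1, -0.6]
grip_width: 0.0438
grip_force: 15.0
```

>>> jog_arm:
  rows:
    - {"gripper":0.05,"slide":[0,0,0],"spin":0}
    - {"gripper":0.06,"slide":[0,0,0],"spin":0}
    - {"gripper":0.08,"slide":[0,0,0],"spin":0}
    - {"gripper":0.094,"slide":[0,0,0],"spin":0}
    - {"gripper":0.094,"slide":[0,0,-0.02],"spin":0}
    - {"gripper":0.094,"slide":[0,0,-0.05],"spin":0}
    - {"gripper":0.094,"slide":[0,0,-0.1],"spin":0}
    - {"gripper":0.094,"slide":[0,0,-0.13],"spin":0}

```text
time_s: 6.9
ee_pos: [0.4057, 0.1999, 0.1914]
eef_rot: [3.141, 0.003, -3.141]
force: [1.4, -0.5, -0.1]
grip_width: 0.0938
grip_force: 0.0
```

>>> jog_arm:
  rows:
    - {"gripper":0.094,"slide":[0,0,0],"spin":0}
    - {"gripper":0.094,"slide":[0,0,0],"spin":0}

```text
time_s: 7.1
ee_pos: [0.4053, 0.1997, 0.1883]
eef_rot: [3.141, 0.001, -3.141]
force: [0.6, 0.8, -0.4]
grip_width: 0.0938
grip_force: 0.0
```

```bash
python3 - <<'E'
from h import *
o=telemetry.get_obs();print(o['ee_pos'],o['eef_rot'])
im,d,o=shot('scene','s2.png')
im,d,o=shot('wrist','w4.png')
a=cv2.imread('pics/s2.png')[130:260,130:290];b=cv2.imread('pics/w4.png')
cv2.imwrite('pics/m4.png',np.hstack([cv2.resize(a,None,fx=2.3,fy=2.3,interpolation=2),cv2.resize(b[:,:],(399,299))]))
E
```

```text
[0.40526995 0.19973979 0.18827108] [ 3.14134693e+00  6.19800658e-04 -3.14136812e+00]
```

View pics/m4.png

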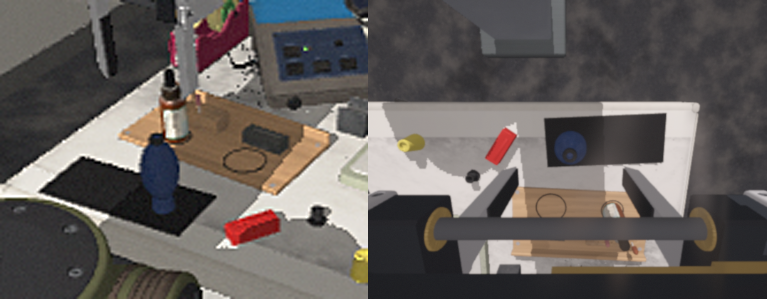

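>>> jog_arm:
  rows:
    - {"gripper":0.094,"slide":[-0.04,0.023,0],"spin":0}
    - {"gripper":0.094,"slide":[-0.08,0.046,0],"spin":0}
    - {"gripper":0.094,"slide":[-0.127,0.072,0],"spin":0}
    - {"gripper":0.094,"slide":[-0.127,0.072,0.0],"spin":0}
    - {"gripper":0.094,"slide":[-0.127,0.072,0.04],"spin":0}
    - {"gripper":0.094,"slide":[-0.127,0.072,0.08],"spin":0}
    - {"gripper":0.094,"slide":[-0.127,0.072,0.11],"spin":0}
    - {"gripper":0.094,"slide":[-0.127,0.072,0.125],"spin":0}

```text
time_s: 8.0
ee_pos: [0.5304, 0.2709, 0.0595]
eef_rot: [-3.139, -0.005, -3.141]
force: [0.2, -0.1, -0.2]
grip_width: 0.0939
grip_force: 0.0
```

>>> jog_arm:
  rows:
    - {"gripper":0.094,"slide":[0,0,0],"spin":0}
    - {"gripper":0.06,"slide":[0,0,0],"spin":0}
    - {"gripper":0.02,"slide":[0,0,0],"spin":0}
    - {"gripper":0.02,"slide":[0,0,0],"spin":0}
    - {"gripper":0.02,"slide":[0,0,0],"spin":0}
    - {"gripper":0.02,"slide":[0,0,0],"spin":0}
    - {"gripper":0.02,"slide":[0,0,0],"spin":0}
    - {"gripper":0.02,"slide":[0,0,0],"spin":0}
  squeeze: 15

```text
time_s: 8.8
ee_pos: [0.5323, 0.2718, 0.0634]
eef_rot: [-3.142, -0.0, -3.141]
force: [0.4, -0.5, 0.2]
grip_width: 0.0416
grip_force: 0.0
```

>>> jog_arm:
  rows:
    - {"gripper":0.02,"slide":[0,0,0],"spin":0}
    - {"gripper":0.02,"slide":[0,0,0],"spin":0}

```text
time_s: 9.0
ee_pos: [0.5323, 0.2718, 0.0633]
eef_rot: [-3.142, -0.0, -3.141]
force: [-0.1, -0.2, -0.4]
grip_width: 0.032
grip_force: 14.9
```

>>> jog_arm:
  rows:
    - {"gripper":0.02,"slide":[0,0,-0.03],"spin":0}
    - {"gripper":0.02,"slide":[0,0,-0.06],"spin":0}
    - {"gripper":0.02,"slide":[0.02,0.01,-0.09],"spin":0}
    - {"gripper":0.02,"slide":[0.06,0.02,-0.1],"spin":0}
    - {"gripper":0.02,"slide":[0.1,0.03,-0.09],"spin":0}
    - {"gripper":0.02,"slide":[0.127,0.038,-0.07],"spin":0}
    - {"gripper":0.02,"slide":[0.127,0.038,-0.04],"spin":0}
    - {"gripper":0.02,"slide":[0.127,0.038,-0.03],"spin":0}

```text
time_s: 9.8
ee_pos: [0.4039, 0.3095, 0.0914]
eef_rot: [-3.14, -0.002, -3.14]
force: [0.2, 0.3, -0.2]
grip_width: 0.0318
grip_force: 14.9
```

>>> jog_arm:
  rows:
    - {"gripper":0.02,"slide":[0,0,0],"spin":0}
    - {"gripper":0.02,"slide":[0,0,0.018],"spin":0}
    - {"gripper":0.02,"slide":[0,0,0.028],"spin":0}
    - {"gripper":0.02,"slide":[0,0,0.033],"spin":0}
    - {"gripper":0.02,"slide":[0,0,0.035],"spin":0}
    - {"gripper":0.02,"slide":[0,0,0.035],"spin":0}
    - {"gripper":0.02,"slide":[0,0,0.035],"spin":0}

```text
time_s: 10.5
ee_pos: [0.4056, 0.3099, 0.0589]
eef_rot: [3.141, 0.001, -3.141]
force: [-0.4, 0.3, -0.2]
grip_width: 0.0319
grip_force: 14.9
```

>>> jog_arm:
  rows:
    - {"gripper":0.04,"slide":[0,0,0],"spin":0}
    - {"gripper":0.05,"slide":[0,0,0],"spin":0}
    - {"gripper":0.06,"slide":[0,0,0],"spin":0}
    - {"gripper":0.08,"slide":[0,0,0],"spin":0}
    - {"gripper":0.08,"slide":[0,0,-0.02],"spin":0}
    - {"gripper":0.08,"slide":[0,0,-0.05],"spin":0}
    - {"gripper":0.08,"slide":[0,0,-0.1],"spin":0}
    - {"gripper":0.08,"slide":[0,0,-0.15],"spin":0}

```text
time_s: 11.3
ee_pos: [0.4048, 0.3094, 0.2098]
eef_rot: [-3.141, -0.001, -3.141]
force: [0.2, 0.6, -0.5]
grip_width: 0.0802
grip_force: 0.0
```

>>> jog_arm:
  rows:
    - {"gripper":0.094,"slide":[-0.03,-0.04,-0.03],"spin":0}
    - {"gripper":0.094,"slide":[-0.06,-0.09,-0.06],"spin":0}
    - {"gripper":0.094,"slide":[-0.06,-0.09,-0.06],"spin":0}
    - {"gripper":0.094,"slide":[-0.06,-0.09,-0.06],"spin":0}
    - {"gripper":0.094,"slide":[-0.06,-0.09,-0.06],"spin":0}

```text
time_s: 11.8
ee_pos: [0.4651, 0.2198, 0.268]
eef_rot: [3.142, -0.0, 3.141]
force: [-0.4, -0.1, -1.2]
grip_width: 0.0941
grip_force: 0.0
```

```bash
python3 - <<'E'
from h import *
im,d,o=shot('wrist','w5.png');print(o['ee_pos'],o['eef_rot'],o['joint_vel'].round(3))
np.savez('w5.npz',im=im,d=d,**{k:o[k] for k in('ee_pos','eef_rot')})
a=im[120:300,190:380];cv2.imwrite('pics/c5.png',cv2.cvtColor(cv2.resize(a,None,fx=3.3,fy=3.3,interpolation=2),cv2.COLOR_RGB2BGR))
P=wworld(o,d)
for n,R in(('stone',(.55,.60,.10,.215)),('bur',(.55,.60,.222,.33)),('blow',(.36,.45,.16,.25)),('bot',(.36,.45,.27,.35))):
    m=(P[...,0]>R[0])&(P[...,0]<R[1])&(P[...,1]>R[2])&(P[...,1]<R[3])&(d>0)&(P[...,2]>.018)
    if 'b' in n: m&=(P[...,2]<.12)
    if m.sum()>5:
        q=P[m];print(n,m.sum(),np.percentile(q,[2,50,98],0).round(4).tolist())
        if n in('stone','bur'): print(cv2.minAreaRect((q[:,:2]*1000).astype(np.float32)))
E
```

```text
[0.4650976  0.21980504 0.26795548] [ 3.14154852e+00 -4.07972381e-04  3.14096457e+00] [ 0.027  0.008  0.014  0.002 -0.003  0.003]
stone 659 [[0.5584, 0.1316, 0.0193], [0.5693, 0.1601, 0.0252], [0.5823, 0.1883, 0.0269]]
((571.0574951171875, 160.12503051757812), (58.64134979248047, 24.440114974975586), 86.41465759277344)
bur 1352 [[0.5604, 0.2279, 0.0199], [0.572, 0.2716, 0.0295], [0.5898, 0.313, 0.0554]]
((575.6752319335938, 270.73785400390625), (89.41761016845703, 31.031213760375977), 88.30001831054688)
blow 1136 [[0.384, 0.1796, 0.0662], [0.4024, 0.2, 0.0865], [0.4226, 0.2192, 0.1046]]
bot 776 [[0.3895, 0.293, 0.0225], [0.4042, 0.3034, 0.0671], [0.4202, 0.317, 0.1033]]
```

View pics/c5.png

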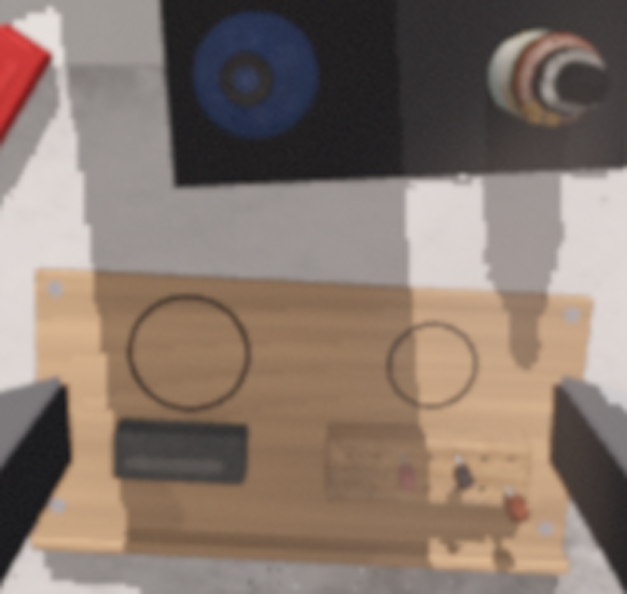

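```bash
python3 - <<'E'
from h import *
z=np.load('w5.npz');im,d=z['im'],z['d'];o=dict(ee_pos=z['ee_pos'],eef_rot=z['eef_rot'])
g=cv2.cvtColor(im,cv2.COLOR_RGB2GRAY).astype(int)
bh=cv2.morphologyEx(g.astype(np.uint8),cv2.MORPH_BLACKHAT,np.ones((7,7)))
W=wplane(o,np.stack(np.meshgrid(range(560),range(420)),-1).reshape(-1,2),.008)[:,:2].reshape(420,560,2)
C=[]
for uv,r in(((247.3,227),.0265),((320.9,230.6),.0195)):
    c=wplane(o,[uv],.008)[0,:2]
    for k in range(6):
        rr=np.hypot(*(W-c).transpose(2,0,1));m=(abs(rr-r)<.004)&(bh>12)
        q=W[m];w=bh[m].astype(float)
        A=np.c_[2*q,np.ones(len(q))];s=np.linalg.lstsq(A*w[:,None],(q**2).sum(1)*w,rcond=None)[0];c=s[:2]
    print(c.round(4),m.sum(),np.sqrt(s[2]+c@c));C.append(c)
v=C[1]-C[0];print(np.linalg.norm(v));th=np.arctan2(-v[0],v[1]);print('board yaw',th)
n=np.array([np.cos(th),np.sin(th)]);print('middles',[ (c+.043*n).round(4) for c in C])
E
```

```text
[0.5282 0.1638] 303 0.026547577722750647
[0.5338 0.2737] 204 0.01956516777778891
0.11006976197156203
board yaw -0.05159329849840222
middles [array([0.5711, 0.1616]), array([0.5768, 0.2715])]
```

```bash
python3 - <<'E'
from h import *
im,d,o=shot('top')
i=cams.camera_info('top');v,u=np.mgrid[:420,:560]
P=world('top',d,np.stack([u,v],-1).reshape(-1,2))
for x in np.arange(.60,.78,.02):
    print(round(x,2),[int(1000*max([0,*P[(abs(P[:,0]-x)<.01)&(abs(P[:,1]-y)<.0125)&(d.ravel()>0),2]])) for y in np.arange(-.05,.35,.025)])
# tray
m=(P[:,0]>.3)&(P[:,0]<.65)&(P[:,1]>-.5)&(P[:,1]<-.1)
for n in('bur_outline','stone_outline'):
    for c in('top','scene'):
        for r in finder.find_in(n,c)[:2]: print(n,c,np.round(r['point'],3),r['confidence'])
print(world('top',d,[(382,202),(354,208),(365,207)]))
E
```

```text
0.6 [291, 338, 337, 339, 330, 3, 14, 14, 13, 12, 10, 11, 31, 0, 0, 0]
0.62 [291, 336, 334, 335, 326, 4, 25, 26, 25, 27, 25, 31, 25, 0, 0, 0]
0.64 [291, 330, 330, 329, 323, 4, 5, 4, 5, 4, 7, 3, 4, 4, 0, 0]
0.66 [270, 324, 325, 326, 322, 37, 34, 5, 24, 35, 45, 42, 3, 6, 0, 0]
0.68 [270, 320, 322, 320, 318, 30, 25, 5, 34, 50, 57, 58, 5, 59, 4, 0]
0.7 [270, 316, 318, 317, 313, 38, 39, 33, 47, 58, 68, 75, 76, 44, 2, 1]
0.72 [270, 312, 312, 312, 310, 7, 36, 49, 59, 66, 74, 86, 89, 83, 3, 4]
0.74 [387, 307, 308, 308, 304, 36, 49, 57, 64, 77, 86, 94, 94, 91, 3, 3]
0.76 [389, 302, 305, 303, 301, 47, 58, 67, 82, 86, 89, 92, 93, 93, 91, 4]
0.78 [384, 299, 299, 301, 297, 49, 65, 77, 88, 89, 93, 92, 93, 94, 94, 64]
[[ 0.52295689 -0.32938129  0.00433825]
 [ 0.50379638 -0.24590293  0.00617328]
 [ 0.50685869 -0.27794421  0.0074882 ]]
```

>>> jog_arm:
  rows:
    - {"gripper":0.046,"slide":[0,0,0],"spin":0.15}
    - {"gripper":0.046,"slide":[0,0,0],"spin":0.3}
    - {"gripper":0.046,"slide":[0,0,0],"spin":0.45}
    - {"gripper":0.046,"slide":[0,0,0],"spin":0.6}
    - {"gripper":0.046,"slide":[0,0,0],"spin":0.75}
    - {"gripper":0.046,"slide":[0,0,0],"spin":0.9}
    - {"gripper":0.046,"slide":[0,0,0],"spin":1.05}
    - {"gripper":0.046,"slide":[0,0,0],"spin":1.2}

```text
time_s: 12.9
ee_pos: [0.4651, 0.2201, 0.2681]
eef_rot: [-3.141, -0.0, 1.936]
force: [0.3, -0.1, -0.4]
grip_width: 0.0462
grip_force: 0.0
```

>>> jog_arm:
  rows:
    - {"gripper":0.046,"slide":[0,0,0],"spin":0.15}
    - {"gripper":0.046,"slide":[0,0,0],"spin":0.3}
    - {"gripper":0.046,"slide":[0,0,0],"spin":0.42}
    - {"gripper":0.046,"slide":[0,0,0],"spin":0.42}
    - {"gripper":0.046,"slide":[0,0,0],"spin":0.42}

```text
time_s: 13.4
ee_pos: [0.4652, 0.22, 0.2682]
eef_rot: [-3.141, 0.0, 1.526]
force: [-0.6, 0.7, 0.1]
grip_width: 0.0459
grip_force: 0.0
```

>>> jog_arm:
  rows:
    - {"gripper":0.046,"slide":[-0.02,0.04,0.03],"spin":0}
    - {"gripper":0.046,"slide":[-0.04,0.08,0.06],"spin":0}
    - {"gripper":0.046,"slide":[-0.055,0.1085,0.09],"spin":0}
    - {"gripper":0.046,"slide":[-0.055,0.1085,0.13],"spin":0}
    - {"gripper":0.046,"slide":[-0.055,0.1085,0.165],"spin":0}
    - {"gripper":0.046,"slide":[-0.055,0.1085,0.165],"spin":0}
    - {"gripper":0.046,"slide":[-0.055,0.1085,0.19],"spin":0}
    - {"gripper":0.046,"slide":[-0.055,0.1085,0.19],"spin":0}

```text
time_s: 14.2
ee_pos: [0.5703, 0.1596, 0.0778]
eef_rot: [-3.139, 0.001, 1.524]
force: [-0.0, -0.3, -0.7]
grip_width: 0.0458
grip_force: 0.0
```

```bash
python3 - <<'E'
from h import *
im,d,o=shot('wrist','w6.png');print(o['ee_pos'],o['eef_rot'],o['joint_vel'].round(3),o['force'],o['qpos'])
P=wworld(o,d);m=(P[...,0]>.54)&(P[...,0]<.61)&(P[...,1]>.10)&(P[...,1]<.215)&(d>0)&(P[...,2]>.018)&(P[...,2]<.032)
q=P[m];print(m.sum());print(cv2.minAreaRect((q[:,:2]*1000).astype(np.float32)) if m.sum()>5 else 0)
E
```

```text
[0.57031409 0.15962983 0.07777359] [-3.13941571e+00  5.83501946e-04  1.52396961e+00] [-0.001 -0.037 -0.029  0.001  0.045  0.007] [-0.01905786 -0.26554334 -0.68403365] [ 2.11078610e-01  5.47520213e-01  1.53227023e+00 -1.02488374e-05
  1.06405598e+00  2.57910946e-01]
2340
((571.7347412109375, 160.6920928955078), (59.44331359863281, 23.159038543701172), 86.95320892333984)
```

View pics/w6.png

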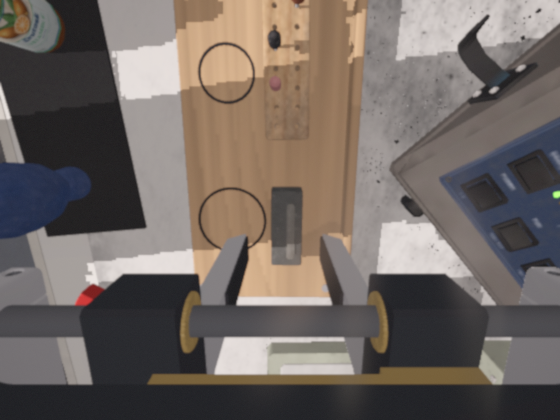

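>>> jog_arm:
  rows:
    - {"gripper":0.046,"slide":[0,0.001,0.025],"spin":0}
    - {"gripper":0.046,"slide":[0,0.001,0.04],"spin":0}
    - {"gripper":0.046,"slide":[0,0.001,0.048],"spin":0}
    - {"gripper":0.046,"slide":[0,0.001,0.048],"spin":0}
    - {"gripper":0.03,"slide":[0,0.001,0.048],"spin":0}
    - {"gripper":0.015,"slide":[0,0.001,0.048],"spin":0}
    - {"gripper":0.015,"slide":[0,0.001,0.048],"spin":0}
    - {"gripper":0.015,"slide":[0,0.001,0.048],"spin":0}
  squeeze: 15

```text
time_s: 15.05
ee_pos: [0.5723, 0.1595, 0.031]
eef_rot: [3.141, -0.0, 1.522]
force: [-0.1, -0.1, 4.5]
grip_width: 0.024
grip_force: 15.0
```

>>> jog_arm:
  rows:
    - {"gripper":0.015,"slide":[0,0,0],"spin":0}
    - {"gripper":0.015,"slide":[0,0,0],"spin":0}

```text
time_s: 15.25
ee_pos: [0.5723, 0.1595, 0.031]
eef_rot: [3.141, -0.0, 1.522]
force: [-1.6, -0.3, 6.4]
grip_width: 0.0241
grip_force: 15.0
```

>>> jog_arm:
  rows:
    - {"gripper":0.015,"slide":[0,0,-0.02],"spin":0}
    - {"gripper":0.015,"slide":[0,0,-0.05],"spin":0}
    - {"gripper":0.015,"slide":[0,-0.01,-0.09],"spin":0}
    - {"gripper":0.015,"slide":[0,-0.04,-0.13],"spin":0}
    - {"gripper":0.015,"slide":[0,-0.08,-0.16],"spin":0}
    - {"gripper":0.015,"slide":[0,-0.12,-0.18],"spin":0}
    - {"gripper":0.015,"slide":[0,-0.16,-0.2],"spin":0}
    - {"gripper":0.015,"slide":[0,-0.19,-0.2],"spin":0}

```text
time_s: 16.05
ee_pos: [0.3809, 0.169, 0.2326]
eef_rot: [3.138, -0.002, 1.522]
force: [0.5, 0.4, 0.0]
grip_width: 0.0238
grip_force: 15.0
```

>>> jog_arm:
  rows:
    - {"gripper":0.015,"slide":[-0.02,0,0],"spin":0.1}
    - {"gripper":0.015,"slide":[-0.06,0,0],"spin":0.2}
    - {"gripper":0.015,"slide":[-0.1,0,0],"spin":0.34}
    - {"gripper":0.015,"slide":[-0.14,0,0],"spin":0.48}
    - {"gripper":0.015,"slide":[-0.18,0,0],"spin":0.62}
    - {"gripper":0.015,"slide":[-0.22,0,0],"spin":0.76}
    - {"gripper":0.015,"slide":[-0.25,0,0],"spin":0.9}
    - {"gripper":0.015,"slide":[-0.25,0,0],"spin":0.9}

```text
time_s: 16.85
ee_pos: [0.3696, -0.0834, 0.2303]
eef_rot: [3.141, 0.0, 0.614]
force: [1.0, 0.5, -0.4]
grip_width: 0.0234
grip_force: 15.0
```

>>> jog_arm:
  rows:
    - {"gripper":0.015,"slide":[0,0,0],"spin":0}
    - {"gripper":0.015,"slide":[0,0,0],"spin":0}

```text
time_s: 17.05
ee_pos: [0.3699, -0.0803, 0.2303]
eef_rot: [-3.141, -0.0, 0.624]
force: [0.2, 0.2, -0.9]
grip_width: 0.0237
grip_force: 15.0
```

>>> jog_arm:
  rows:
    - {"gripper":0.015,"slide":[-0.022,0.034,-0.01],"spin":0.1}
    - {"gripper":0.015,"slide":[-0.044,0.068,-0.02],"spin":0.2}
    - {"gripper":0.015,"slide":[-0.066,0.1,-0.03],"spin":0.33}
    - {"gripper":0.015,"slide":[-0.09,0.13,-0.04],"spin":0.47}
    - {"gripper":0.015,"slide":[-0.108,0.168,-0.04],"spin":0.47}
    - {"gripper":0.015,"slide":[-0.108,0.168,-0.04],"spin":0.47}
    - {"gripper":0.015,"slide":[-0.108,0.168,-0.04],"spin":0.47}
    - {"gripper":0.015,"slide":[-0.108,0.168,-0.04],"spin":0.47}

```text
time_s: 17.85
ee_pos: [0.3803, -0.279, 0.2703]
eef_rot: [-3.141, 0.0, 0.154]
force: [-0.1, -0.6, 0.1]
grip_width: 0.0241
grip_force: 15.0
```

```bash
python3 - <<'E'
from h import *
im,d,o=shot('wrist','w7.png');print(o['ee_pos'],o['eef_rot'],o['joint_vel'].round(3),o['qpos'])
np.savez('w7.npz',im=im,d=d,**{k:o[k] for k in('ee_pos','eef_rot')})
for n in('bur_outline','stone_outline'):
    for r in finder.masks_of(n,'wrist')[:3]: v,u=np.nonzero(r['region']);print(n,r['confidence'],len(u),u.mean(),v.mean(),cv2.minAreaRect(np.c_[u,v].astype(np.float32)))
E
```

```text
[ 0.38030331 -0.27904416  0.27027928] [-3.14123499e+00  1.33543669e-04  1.54017501e-01] [ 0.002 -0.01   0.001  0.001  0.001 -0.   ] [-7.10754355e-01  8.91362889e-02  1.66454081e+00  1.32639950e-04
  1.38827436e+00  7.06000396e-01]
bur_outline 0.78 76 272.86842105263156 82.88157894736842 ((274.4347839355469, 92.18521118164062), (77.71172332763672, 29.944332122802734), 85.42607879638672)
stone_outline 0.75 166 331.7289156626506 85.6987951807229 ((330.5, 89.0), (56.0, 25.0), 90.0)
```

View pics/w7.png

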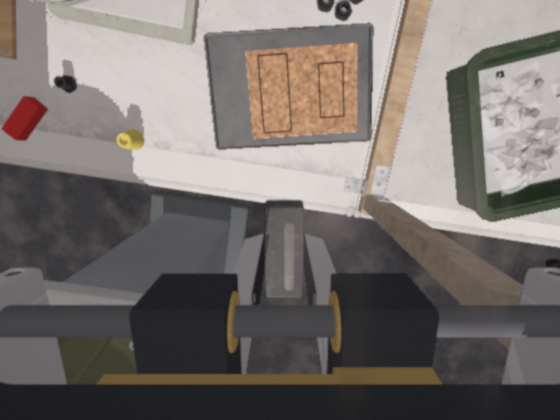

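```bash
cat > rect.py <<'E'
from h import *
from scipy.optimize import differential_evolution
from scipy.ndimage import map_coordinates
def fit(o,im,uvb,uvs,sep=.076,z=.005):
    g=cv2.GaussianBlur(cv2.cvtColor(im,cv2.COLOR_RGB2GRAY),(3,3),0).astype(float)
    b,s=wplane(o,[uvb,uvs],z)[:,:2];v=s-b;t0=np.arctan2(v[1],v[0])
    def edge(w,l):
        a=np.linspace(-w/2,w/2,40);c=np.linspace(-l/2,l/2,80)
        return np.r_[np.c_[a,a*0-l/2],np.c_[a,a*0+l/2],np.c_[c*0-w/2,c],np.c_[c*0+w/2,c]]
    E=np.r_[edge(.0375,.0975),edge(.0315,.0675)+[sep,0]]
    def f(p):
        c,s_=np.cos(p[2]),np.sin(p[2]);q=E@np.array([[c,s_],[-s_,c]])+p[:2]
        w=wpix(o,np.c_[q,np.full(len(q),z)]);return map_coordinates(g,[w[:,1],w[:,0]],order=1,mode='nearest').mean()
    r=differential_evolution(f,[(b[0]-.012,b[0]+.012),(b[1]-.012,b[1]+.012),(t0-.12,t0+.12)],seed=1,maxiter=150,tol=1e-7)
    p=r.x;print('bur c',p[:2].round(4),'xaxis',p[2].round(4),'cost',r.fun,f(p+[.004,.004,0]),'stone c',(p[:2]+sep*np.array([np.cos(p[2]),np.sin(p[2])])).round(4),'raw',b.round(4),s.round(4),np.hypot(*v))
    return p
E
python3 - <<'E'
from rect import *
z=np.load('w7.npz');o=dict(ee_pos=z['ee_pos'],eef_rot=z['eef_rot'])
fit(o,z['im'],(275.5,93),(331.5,89.7))
P=wworld(o,z['d']);d=z['d']
print('z sheet',P[93,305],P[93,275],'stone held', P[245,285], P[215,272:300:9].round(3))
E
```

```text
bur c [ 0.4993 -0.2491] xaxis -1.3501 cost 115.03080548346061 145.04131675584267 stone c [ 0.5159 -0.3232] raw [ 0.5006 -0.25  ] [ 0.5163 -0.3238] 0.0754438295465071
z sheet [ 0.50671089 -0.28931275  0.00499352] [ 0.50073272 -0.24925745  0.00290858] stone held [ 0.38706529 -0.27947997  0.26471879] [[ 0.404 -0.269  0.265]
 [ 0.405 -0.274  0.264]
 [ 0.406 -0.28   0.264]
 [ 0.407 -0.285  0.264]]
```

```bash
python3 - <<'E'
from h import *
z=np.load('w7.npz');o=dict(ee_pos=z['ee_pos'],eef_rot=z['eef_rot']);Pw=wworld(o,z['d']).reshape(-1,3)[z['d'].ravel()>0]
im,d,_=shot('top');v,u=np.mgrid[:420,:560];P=world('top',d,np.stack([u,v],-1).reshape(-1,2))[d.ravel()>0]
im,d,_=shot('scene');Ps=world('scene',d,np.stack([u,v],-1).reshape(-1,2))[d.ravel()>0]
ys=np.arange(-.22,-.56,-.02);print('y',ys.round(2))
for n,Q in(('top',P),('scene',Ps),('wrist',Pw)):
  print(n)
  for x in np.arange(.32,.68,.04):
    print(round(x,2),[int(1000*max([0,*Q[(abs(Q[:,0]-x)<.02)&(abs(Q[:,1]-y)<.01),2]])) for y in ys])
r=wworld(o,z['d'])[196:300:6,285];print(((r-o['ee_pos'])@np.array([np.cos(.154),np.sin(.154),0])).round(3),r[:,2].round(3))
E
```

```text
y [-0.22 -0.24 -0.26 -0.28 -0.3  -0.32 -0.34 -0.36 -0.38 -0.4  -0.42 -0.44
 -0.46 -0.48 -0.5  -0.52 -0.54 -0.56]
top
0.32 [604, 590, 578, 573, 572, 567, 0, 0, 0, 0, 0, 0, 0, 0, 0, 0, 0, 0]
0.36 [575, 552, 559, 562, 567, 567, 559, 0, 0, 567, 568, 0, 3, 3, 2, 0, 0, 0]
0.4 [570, 567, 563, 562, 559, 553, 537, 0, 0, 568, 568, 0, 0, 0, 0, 0, 0, 0]
0.44 [21, 561, 561, 550, 0, 2, 5, 0, 0, 568, 568, 0, 0, 0, 0, 0, 0, 0]
0.48 [12, 11, 9, 11, 9, 11, 10, 9, 15, 568, 568, 0, 0, 0, 0, 0, 0, 21]
0.52 [11, 9, 11, 11, 10, 10, 9, 9, 16, 568, 568, 0, 0, 68, 0, 32, 34, 33]
0.56 [17, 18, 17, 16, 10, 10, 11, 16, 15, 568, 567, 6, 65, 69, 71, 65, 37, 28]
0.6 [18, 19, 13, 16, 16, 18, 16, 16, 6, 568, 568, 6, 5, 7, 69, 70, 70, 71]
0.64 [8, 19, 9, 15, 18, 20, 20, 5, 5, 568, 568, 8, 5, 5, 5, 4, 5, 8]
scene
0.32 [394, 584, 576, 572, 569, 565, 0, 0, 0, 0, 0, 0, 0, 0, 0, 0, 0, 0]
0.36 [394, 477, 481, 482, 565, 564, 559, 393, 390, 566, 566, 2, 4, 2, 3, 2, 67, 2]
0.4 [567, 567, 561, 560, 450, 464, 394, 394, 21, 566, 566, 3, 3, 3, 3, 68, 68, 69]
0.44 [15, 15, 557, 15, 15, 17, 393, 393, 16, 566, 566, 4, 3, 4, 68, 68, 0
[... 563 characters left out ...]
, 1, 1, 67, 67, 66]
0.44 [14, 14, 14, 14, 15, 14, 362, 354, 14, 27, 26, 2, 2, 2, 67, 67, 65, 19]
0.48 [6, 7, 7, 7, 7, 7, 7, 7, 15, 23, 23, 2, 1, 67, 67, 66, 20, 25]
0.52 [7, 7, 7, 6, 7, 7, 7, 12, 15, 24, 24, 2, 66, 67, 68, 30, 34, 33]
0.56 [15, 14, 15, 11, 7, 8, 6, 14, 14, 23, 23, 2, 66, 67, 67, 67, 33, 28]
0.6 [2, 1, 13, 14, 15, 15, 14, 16, 1, 24, 23, 2, 2, 65, 67, 68, 67, 66]
0.64 [0, 0, 0, 0, 3, 4, 5, 1, 1, 23, 23, 2, 2, 2, 3, 2, 2, 2]
[-0.02   0.031  0.029  0.026  0.022  0.019  0.015  0.011  0.007  0.003
 -0.001 -0.004 -0.008 -0.013 -0.016 -0.021 -0.025 -0.624] [-0.003  0.255  0.263  0.264  0.265  0.265  0.265  0.264  0.265  0.265
  0.265  0.265  0.265  0.264  0.265  0.264  0.265 -0.719]
```

>>> jog_arm:
  rows:
    - {"gripper":0.015,"slide":[0.04,0.006,0],"spin":0}
    - {"gripper":0.015,"slide":[0.079,0.012,0],"spin":-0.067}
    - {"gripper":0.015,"slide":[0.105,0.04,0.03],"spin":-0.067}
    - {"gripper":0.015,"slide":[0.126,0.0645,0.07],"spin":-0.067}
    - {"gripper":0.015,"slide":[0.126,0.0645,0.11],"spin":-0.067}
    - {"gripper":0.015,"slide":[0.126,0.0645,0.15],"spin":-0.067}
    - {"gripper":0.015,"slide":[0.126,0.0645,0.18],"spin":-0.067}
    - {"gripper":0.015,"slide":[0.126,0.0645,0.18],"spin":-0.067}

```text
time_s: 18.9
ee_pos: [0.5128, -0.3236, 0.0864]
eef_rot: [-3.136, 0.005, 0.219]
force: [-0.8, 0.4, 0.0]
grip_width: 0.0236
grip_force: 15.0
```

>>> jog_arm:
  rows:
    - {"gripper":0.015,"slide":[0,0,0],"spin":0}
    - {"gripper":0.015,"slide":[0,0,0],"spin":0}

```text
time_s: 19.1
ee_pos: [0.5152, -0.3256, 0.0927]
eef_rot: [3.139, -0.002, 0.219]
force: [0.3, -0.5, -0.4]
grip_width: 0.0237
grip_force: 15.0
```

```bash
python3 - <<'E'
from h import *
im,d,o=shot('wrist','w8.png');print(o['ee_pos'],o['eef_rot'],o['joint_vel'].round(3),o['qpos'],o['force'])
np.savez('w8.npz',im=im,d=d,**{k:o[k] for k in('ee_pos','eef_rot')})
E
```

```text
[ 0.51519668 -0.32556938  0.09271257] [ 3.13913488e+00 -2.16432306e-03  2.18966033e-01] [-0.003 -0.004  0.005 -0.    -0.005  0.   ] [-6.23651180e-01  5.59646226e-01  1.47330333e+00 -2.26686751e-05
  1.10536826e+00  7.28191914e-01] [ 0.2840491  -0.54715678 -0.41008602]
```

View pics/w8.png

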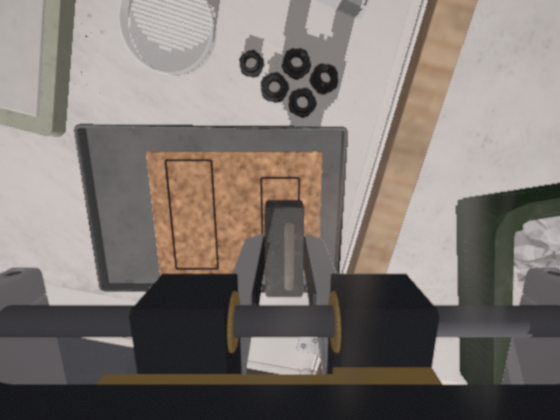

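```bash
python3 - <<'E'
from rect import *
import rect
z=np.load('w8.npz');o=dict(ee_pos=z['ee_pos'],eef_rot=z['eef_rot'])
im=z['im'].copy()
fit(o,im,(192,214.5),(280,214.5))
E
```

```text
bur c [ 0.4889 -0.2512] xaxis -1.3489 cost 82.82999387532624 113.91849659600533 stone c [ 0.5057 -0.3253] raw [ 0.5009 -0.2482] [ 0.5175 -0.3228] 0.07634988574640264
```

```bash
python3 - <<'E'
from rect import *
z=np.load('w8.npz');o=dict(ee_pos=z['ee_pos'],eef_rot=z['eef_rot'])
im=z['im'].copy();im[195:,232:345]=130
fit(o,im,(192,214.5),(280,214.5))
E
```

```text
bur c [ 0.4992 -0.2489] xaxis -1.3458 cost 97.1177073655339 131.8932444508812 stone c [ 0.5162 -0.323 ] raw [ 0.5009 -0.2482] [ 0.5175 -0.3228] 0.07634988574640264
```

>>> jog_arm:
  rows:
    - {"gripper":0.015,"slide":[0.0005,-0.0023,0.02],"spin":-0.004}
    - {"gripper":0.015,"slide":[0.0005,-0.0023,0.04],"spin":-0.004}
    - {"gripper":0.015,"slide":[0.0005,-0.0023,0.055],"spin":-0.004}
    - {"gripper":0.015,"slide":[0.0005,-0.0023,0.06],"spin":-0.004}
    - {"gripper":0.015,"slide":[0.0005,-0.0023,0.063],"spin":-0.004}
    - {"gripper":0.015,"slide":[0.0005,-0.0023,0.063],"spin":-0.004}
    - {"gripper":0.015,"slide":[0.0005,-0.0023,0.063],"spin":-0.004}

```text
time_s: 19.85
ee_pos: [0.5147, -0.323, 0.0282]
eef_rot: [3.141, -0.001, 0.223]
force: [1.0, 0.2, -1.5]
grip_width: 0.0235
grip_force: 15.0
```

>>> jog_arm:
  rows:
    - {"gripper":0.03,"slide":[0,0,0],"spin":0}
    - {"gripper":0.036,"slide":[0,0,0],"spin":0}
    - {"gripper":0.036,"slide":[0,0,0],"spin":0}
    - {"gripper":0.036,"slide":[0,0,-0.02],"spin":0}
    - {"gripper":0.05,"slide":[0,0,-0.06],"spin":0}
    - {"gripper":0.05,"slide":[0,0,-0.11],"spin":0}
    - {"gripper":0.05,"slide":[0,0,-0.16],"spin":0}
    - {"gripper":0.05,"slide":[-0.02,-0.03,-0.2],"spin":0}

```text
time_s: 20.65
ee_pos: [0.491, -0.3008, 0.2275]
eef_rot: [3.139, -0.002, 0.222]
force: [0.0, 0.6, 0.4]
grip_width: 0.0497
grip_force: 0.0
```

>>> jog_arm:
  rows:
    - {"gripper":0.05,"slide":[-0.025,-0.02,0],"spin":0}
    - {"gripper":0.05,"slide":[-0.06,-0.02,0],"spin":0}
    - {"gripper":0.05,"slide":[-0.06,-0.02,0],"spin":0}
    - {"gripper":0.05,"slide":[-0.06,-0.02,0],"spin":0}

```text
time_s: 21.05
ee_pos: [0.427, -0.2937, 0.225]
eef_rot: [3.141, -0.001, 0.222]
force: [0.1, -0.1, 0.4]
grip_width: 0.0502
grip_force: 0.0
```

```bash
python3 - <<'E'
from h import *
im,d,o=shot('wrist','w9.png');print(o['ee_pos'],o['eef_rot'],o['joint_vel'].round(3))
np.savez('w9.npz',im=im,d=d,**{k:o[k] for k in('ee_pos','eef_rot')})
P=wworld(o,d);m=(P[...,0]>.46)&(P[...,0]<.57)&(P[...,1]>-.36)&(P[...,1]<-.29)&(d>0)&(P[...,2]>.0135)&(P[...,2]<.04)
q=P[m];print(m.sum(),cv2.minAreaRect((q[:,:2]*1000).astype(np.float32)),np.median(q[:,2]))
cv2.imwrite('pics/c9.png',cv2.cvtColor(cv2.resize(im[20:190,190:390],None,fx=3,fy=3,interpolation=2),cv2.COLOR_RGB2BGR))
E
```

```text
[ 0.42703688 -0.29366612  0.22498403] [ 3.14089585e+00 -6.64082305e-04  2.21872224e-01] [ 0.017  0.027 -0.024  0.001 -0.     0.003]
1063 ((516.1505737304688, -323.31304931640625), (58.8657112121582, 23.938358306884766), 12.777687072753906) 0.0221867725167868
```

View pics/c9.png

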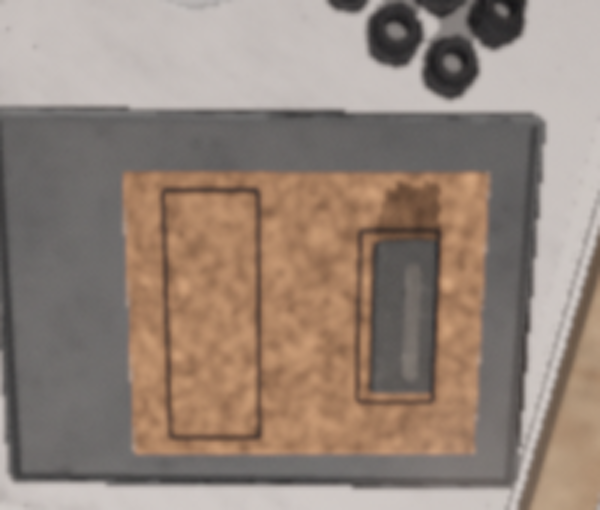

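>>> jog_arm:
  rows:
    - {"gripper":0.05,"slide":[-0.025,-0.01,0],"spin":-0.1}
    - {"gripper":0.05,"slide":[-0.04,-0.04,0],"spin":-0.2}
    - {"gripper":0.05,"slide":[-0.04,-0.08,0],"spin":-0.32}
    - {"gripper":0.05,"slide":[-0.03,-0.12,0],"spin":-0.45}
    - {"gripper":0.05,"slide":[-0.022,-0.16,0],"spin":-0.6}
    - {"gripper":0.05,"slide":[-0.015,-0.2,0],"spin":-0.75}
    - {"gripper":0.05,"slide":[-0.012,-0.24,0],"spin":-0.9}
    - {"gripper":0.05,"slide":[-0.012,-0.253,0],"spin":-1.0}

```text
time_s: 21.9
ee_pos: [0.3596, -0.0466, 0.2246]
eef_rot: [-3.142, -0.0, 1.232]
force: [-0.2, -1.3, -1.1]
grip_width: 0.0499
grip_force: 0.0
```

>>> jog_arm:
  rows:
    - {"gripper":0.05,"slide":[0,0,0],"spin":0}
    - {"gripper":0.05,"slide":[0,0,0],"spin":0}

```text
time_s: 22.1
ee_pos: [0.3601, -0.0495, 0.2245]
eef_rot: [3.142, 0.0, 1.221]
force: [-0.3, -0.2, -0.7]
grip_width: 0.0502
grip_force: 0.0
```

>>> jog_arm:
  rows:
    - {"gripper":0.05,"slide":[0.04,-0.01,0],"spin":-0.1}
    - {"gripper":0.05,"slide":[0.085,-0.022,0],"spin":-0.2}
    - {"gripper":0.05,"slide":[0.13,-0.034,0],"spin":-0.3}
    - {"gripper":0.05,"slide":[0.175,-0.046,0],"spin":-0.3}
    - {"gripper":0.05,"slide":[0.22,-0.058,0],"spin":-0.3}
    - {"gripper":0.05,"slide":[0.26,-0.068,0],"spin":-0.3}
    - {"gripper":0.05,"slide":[0.301,-0.078,0],"spin":-0.3}
    - {"gripper":0.05,"slide":[0.301,-0.078,0],"spin":-0.3}

```text
time_s: 22.9
ee_pos: [0.3897, 0.2629, 0.2237]
eef_rot: [-3.141, 0.0, 1.522]
force: [0.7, 0.5, 0.4]
grip_width: 0.0502
grip_force: 0.0
```

>>> jog_arm:
  rows:
    - {"gripper":0.05,"slide":[0,0,0],"spin":0}
    - {"gripper":0.05,"slide":[0,0,0],"spin":0}

```text
time_s: 23.1
ee_pos: [0.3894, 0.2591, 0.2242]
eef_rot: [-3.141, 0.0, 1.52]
force: [-0.2, 0.1, -0.4]
grip_width: 0.0498
grip_force: 0.0
```

>>> jog_arm:
  rows:
    - {"gripper":0.05,"slide":[0.005,0.045,0],"spin":0}
    - {"gripper":0.05,"slide":[0.01,0.09,0],"spin":0}
    - {"gripper":0.05,"slide":[0.016,0.135,0.02],"spin":0}
    - {"gripper":0.05,"slide":[0.0215,0.17,0.05],"spin":0}
    - {"gripper":0.05,"slide":[0.0215,0.1858,0.08],"spin":0}
    - {"gripper":0.05,"slide":[0.0215,0.1858,0.11],"spin":0}
    - {"gripper":0.05,"slide":[0.0215,0.1858,0.12],"spin":0}
    - {"gripper":0.05,"slide":[0.0215,0.1858,0.12],"spin":0}

```text
time_s: 23.9
ee_pos: [0.5752, 0.2715, 0.1038]
eef_rot: [-3.14, 0.001, 1.521]
force: [-0.4, -0.3, 0.6]
grip_width: 0.0501
grip_force: 0.0
```

>>> jog_arm:
  rows:
    - {"gripper":0.05,"slide":[0,0,0],"spin":0}
    - {"gripper":0.05,"slide":[0,0,0],"spin":0}

```text
time_s: 24.1
ee_pos: [0.5761, 0.2729, 0.1067]
eef_rot: [3.139, -0.001, 1.523]
force: [0.1, -0.5, 0.3]
grip_width: 0.05
grip_force: 0.0
```

```bash
python3 - <<'E'
from h import *
im,d,o=shot('wrist','w10.png');print(o['ee_pos'],o['eef_rot'],o['joint_vel'].round(3),o['qpos'])
P=wworld(o,d);m=(P[...,0]>.545)&(P[...,0]<.608)&(P[...,1]>.21)&(P[...,1]<.34)&(d>0)&(P[...,2]>.025)&(P[...,2]<.033)
q=P[m];print(m.sum());print(cv2.minAreaRect((q[:,:2]*1000).astype(np.float32)),np.percentile(q,[1,50,99],0).round(4))
E
```

```text
[0.57608958 0.27288617 0.10665887] [ 3.13888260e+00 -1.25215492e-03  1.52257815e+00] [ 0.004  0.004  0.004 -0.001 -0.002  0.   ] [ 3.84929319e-01  6.00734375e-01  1.37183575e+00 -1.06367537e-06
  1.16603718e+00  4.33149606e-01]
3265
((576.4484252929688, 271.3952941894531), (90.23455810546875, 29.800588607788086), 88.10906982421875) [[0.5615 0.2282 0.0264]
 [0.577  0.2732 0.0297]
 [0.5918 0.316  0.0313]]
```

View pics/w10.png

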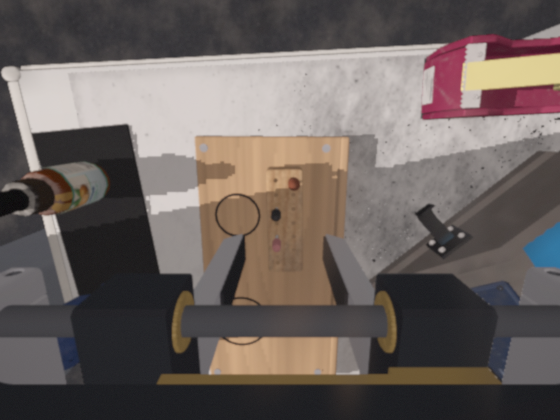

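>>> jog_arm:
  rows:
    - {"gripper":0.05,"slide":[-0.0015,0.0005,0.03],"spin":-0.012}
    - {"gripper":0.05,"slide":[-0.0015,0.0005,0.055],"spin":-0.012}
    - {"gripper":0.05,"slide":[-0.0015,0.0005,0.07],"spin":-0.012}
    - {"gripper":0.05,"slide":[-0.0015,0.0005,0.075],"spin":-0.012}
    - {"gripper":0.05,"slide":[-0.0015,0.0005,0.075],"spin":-0.012}
    - {"gripper":0.03,"slide":[-0.0015,0.0005,0.075],"spin":-0.012}
    - {"gripper":0.02,"slide":[-0.0015,0.0005,0.075],"spin":-0.012}
    - {"gripper":0.02,"slide":[-0.0015,0.0005,0.075],"spin":-0.012}
  squeeze: 20

```text
time_s: 24.95
ee_pos: [0.5763, 0.2714, 0.0303]
eef_rot: [3.14, -0.001, 1.535]
force: [0.7, 0.2, 6.5]
grip_width: 0.0293
grip_force: 19.9
```

>>> jog_arm:
  rows:
    - {"gripper":0.02,"slide":[0,0,0],"spin":0}
    - {"gripper":0.02,"slide":[0,0,0],"spin":0}

```text
time_s: 25.15
ee_pos: [0.5763, 0.2714, 0.0304]
eef_rot: [3.14, -0.001, 1.535]
force: [-1.5, -0.4, 5.5]
grip_width: 0.0296
grip_force: 20.0
```

>>> jog_arm:
  rows:
    - {"gripper":0.02,"slide":[0,0,-0.02],"spin":0}
    - {"gripper":0.02,"slide":[0,0,-0.05],"spin":0}
    - {"gripper":0.02,"slide":[0,-0.005,-0.09],"spin":0}
    - {"gripper":0.02,"slide":[0,-0.03,-0.13],"spin":0}
    - {"gripper":0.02,"slide":[0,-0.07,-0.17],"spin":0}
    - {"gripper":0.02,"slide":[0,-0.11,-0.19],"spin":0}
    - {"gripper":0.02,"slide":[0,-0.15,-0.21],"spin":0}
    - {"gripper":0.02,"slide":[-0.02,-0.19,-0.21],"spin":0}

```text
time_s: 25.95
ee_pos: [0.3842, 0.2591, 0.2419]
eef_rot: [3.138, -0.003, 1.536]
force: [1.3, -0.1, 0.1]
grip_width: 0.03
grip_force: 20.0
```

>>> jog_arm:
  rows:
    - {"gripper":0.02,"slide":[-0.03,-0.01,0],"spin":0}
    - {"gripper":0.02,"slide":[-0.07,-0.015,0],"spin":0}
    - {"gripper":0.02,"slide":[-0.11,-0.02,0],"spin":0.1}
    - {"gripper":0.02,"slide":[-0.15,-0.02,0],"spin":0.22}
    - {"gripper":0.02,"slide":[-0.19,-0.02,0],"spin":0.34}
    - {"gripper":0.02,"slide":[-0.23,-0.02,0],"spin":0.46}
    - {"gripper":0.02,"slide":[-0.25,-0.02,0],"spin":0.58}
    - {"gripper":0.02,"slide":[-0.25,-0.02,0],"spin":0.6}

```text
time_s: 26.75
ee_pos: [0.3561, 0.0072, 0.2396]
eef_rot: [3.141, 0.0, 0.928]
force: [0.1, 0.1, -0.7]
grip_width: 0.0297
grip_force: 20.0
```

>>> jog_arm:
  rows:
    - {"gripper":0.02,"slide":[0,0,0],"spin":0}
    - {"gripper":0.02,"slide":[0,0,0],"spin":0}

```text
time_s: 26.95
ee_pos: [0.3563, 0.0096, 0.2394]
eef_rot: [-3.141, -0.0, 0.938]
force: [1.1, 0.3, -1.1]
grip_width: 0.0302
grip_force: 20.0
```

>>> jog_arm:
  rows:
    - {"gripper":0.02,"slide":[-0.025,0.022,0],"spin":0.1}
    - {"gripper":0.02,"slide":[-0.055,0.05,0],"spin":0.21}
    - {"gripper":0.02,"slide":[-0.085,0.077,0],"spin":0.33}
    - {"gripper":0.02,"slide":[-0.115,0.104,0],"spin":0.45}
    - {"gripper":0.02,"slide":[-0.145,0.13,0],"spin":0.57}
    - {"gripper":0.02,"slide":[-0.179,0.161,0],"spin":0.69}
    - {"gripper":0.02,"slide":[-0.179,0.161,0],"spin":0.715}
    - {"gripper":0.02,"slide":[-0.179,0.161,0],"spin":0.715}

```text
time_s: 27.75
ee_pos: [0.3797, -0.2303, 0.239]
eef_rot: [-3.141, 0.001, 0.221]
force: [1.0, -0.5, -1.1]
grip_width: 0.0301
grip_force: 20.0
```

>>> jog_arm:
  rows:
    - {"gripper":0.02,"slide":[0,0,0],"spin":0}
    - {"gripper":0.02,"slide":[0,0,0],"spin":0}

```text
time_s: 27.95
ee_pos: [0.3798, -0.2295, 0.2397]
eef_rot: [3.141, -0.0, 0.223]
force: [-0.5, 0.2, -1.6]
grip_width: 0.0293
grip_force: 20.0
```

```bash
python3 - <<'E'
from rect import *
im,d,o=shot('wrist','w11.png');print(o['ee_pos'],o['eef_rot'],o['joint_vel'].round(3))
P=wworld(o,d);R=Ro.from_euler('xyz',o['eef_rot']).as_matrix();Q=(P-o['ee_pos'])@R
m=(abs(Q[...,0])<.08)&(abs(Q[...,1])<.014)&(d>0)&(Q[...,2]<.012)&(Q[...,2]>-.015)
q=Q[m];print(m.sum(),np.percentile(q,[1,50,99],0).round(4))
E
```

```text
[ 0.37979357 -0.22946561  0.23965775] [ 3.14140599e+00 -2.45919933e-04  2.23098752e-01] [-0.004 -0.002 -0.002  0.002  0.001  0.002]
5267 [[-0.0293 -0.0137 -0.0131]
 [ 0.0128  0.0003  0.0007]
 [ 0.0453  0.0137  0.009 ]]
```

```bash
python3 - <<'E'
from h import *
im,d,_=shot('top');v,u=np.mgrid[:420,:560];P=world('top',d,np.stack([u,v],-1).reshape(-1,2))[d.ravel()>0]
im,d,_=shot('scene');P2=world('scene',d,np.stack([u,v],-1).reshape(-1,2))[d.ravel()>0]
for Q in(P,P2):
  for x in np.arange(.42,.68,.04):
    print(round(x,2),[int(1000*max([0,*Q[(abs(Q[:,0]-x)<.02)&(abs(Q[:,1]-y)<.01),2]])) for y in np.arange(-.24,0.02,.02)])
E
```

```text
0.42 [524, 528, 535, 537, 6, 5, 5, 5, 34, 33, 5, 5, 6]
0.46 [11, 10, 498, 18, 13, 8, 6, 6, 297, 300, 292, 291, 295]
0.5 [10, 12, 7, 7, 16, 7, 6, 271, 304, 304, 356, 360, 360]
0.54 [12, 11, 8, 18, 17, 22, 22, 269, 281, 282, 348, 353, 353]
0.58 [18, 15, 16, 16, 5, 21, 242, 282, 293, 292, 291, 345, 345]
0.62 [20, 17, 16, 15, 6, 23, 238, 283, 292, 291, 292, 336, 336]
0.66 [16, 18, 15, 16, 7, 22, 22, 0, 283, 284, 285, 328, 328]
0.42 [362, 266, 533, 534, 4, 4, 3, 4, 16, 34, 20, 4, 4]
0.46 [8, 9, 5, 16, 16, 3, 4, 4, 302, 298, 299, 346, 350]
0.5 [9, 9, 8, 4, 17, 3, 3, 5, 304, 304, 354, 359, 358]
0.54 [9, 9, 17, 16, 16, 19, 21, 151, 283, 284, 347, 352, 352]
0.58 [16, 15, 14, 13, 4, 19, 23, 279, 291, 291, 290, 343, 343]
0.62 [16, 15, 16, 15, 2, 20, 22, 281, 290, 290, 291, 334, 335]
0.66 [17, 19, 15, 14, 0, 20, 29, 28, 26, 24, 26, 326, 327]
```

>>> jog_arm:
  rows:
    - {"gripper":0.02,"slide":[0.035,0.015,0],"spin":0}
    - {"gripper":0.02,"slide":[0.075,0.03,0.02],"spin":0}
    - {"gripper":0.02,"slide":[0.112,0.0455,0.05],"spin":0}
    - {"gripper":0.02,"slide":[0.112,0.0455,0.08],"spin":0}
    - {"gripper":0.02,"slide":[0.112,0.0455,0.11],"spin":0}
    - {"gripper":0.02,"slide":[0.112,0.0455,0.14],"spin":0}
    - {"gripper":0.02,"slide":[0.112,0.0455,0.15],"spin":0}
    - {"gripper":0.02,"slide":[0.112,0.0455,0.15],"spin":0}

```text
time_s: 28.9
ee_pos: [0.4984, -0.2502, 0.0888]
eef_rot: [-3.14, 0.001, 0.22]
force: [-0.4, -0.6, -0.8]
grip_width: 0.0295
grip_force: 20.0
```

>>> jog_arm:
  rows:
    - {"gripper":0.02,"slide":[0,0,0],"spin":0}
    - {"gripper":0.02,"slide":[0,0,0],"spin":0}
    - {"gripper":0.02,"slide":[0,0,0],"spin":0}

```text
time_s: 29.2
ee_pos: [0.4992, -0.2509, 0.0907]
eef_rot: [3.14, -0.001, 0.22]
force: [-0.1, -0.7, -1.2]
grip_width: 0.0299
grip_force: 20.0
```

>>> jog_arm:
  rows:
    - {"gripper":0.02,"slide":[0.0005,-0.0018,0.02],"spin":0}
    - {"gripper":0.02,"slide":[0.0005,-0.0018,0.04],"spin":0}
    - {"gripper":0.02,"slide":[0.0005,-0.0018,0.055],"spin":0}
    - {"gripper":0.02,"slide":[0.0005,-0.0018,0.06],"spin":0}
    - {"gripper":0.02,"slide":[0.0005,-0.0018,0.0625],"spin":0}
    - {"gripper":0.02,"slide":[0.0005,-0.0018,0.0625],"spin":0}
    - {"gripper":0.02,"slide":[0.0005,-0.0018,0.0625],"spin":0}

```text
time_s: 29.9
ee_pos: [0.4992, -0.249, 0.0277]
eef_rot: [3.141, -0.001, 0.22]
force: [0.3, 0.2, -0.6]
grip_width: 0.0298
grip_force: 20.0
```

>>> jog_arm:
  rows:
    - {"gripper":0.035,"slide":[0,0,0],"spin":0}
    - {"gripper":0.042,"slide":[0,0,0],"spin":0}
    - {"gripper":0.042,"slide":[0,0,0],"spin":0}
    - {"gripper":0.042,"slide":[0,0,-0.02],"spin":0}
    - {"gripper":0.042,"slide":[0,0,-0.06],"spin":0}
    - {"gripper":0.06,"slide":[0,0,-0.11],"spin":0}
    - {"gripper":0.08,"slide":[0,0,-0.16],"spin":0}
    - {"gripper":0.094,"slide":[-0.03,0,-0.2],"spin":0}

```text
time_s: 30.7
ee_pos: [0.4707, -0.2549, 0.2299]
eef_rot: [3.14, -0.002, 0.222]
force: [-0.1, -0.9, 0.9]
grip_width: 0.0624
grip_force: 0.0
```

>>> jog_arm:
  rows:
    - {"gripper":0.094,"slide":[-0.035,0,0],"spin":0}
    - {"gripper":0.094,"slide":[-0.07,0,0],"spin":0}
    - {"gripper":0.094,"slide":[-0.07,0,0],"spin":0}
    - {"gripper":0.094,"slide":[-0.07,0,0],"spin":0}

```text
time_s: 31.1
ee_pos: [0.4011, -0.2708, 0.2275]
eef_rot: [3.141, -0.001, 0.219]
force: [0.4, -0.5, 0.8]
grip_width: 0.0931
grip_force: 0.0
```

```bash
python3 - <<'E'
from h import *
im,d,o=shot('wrist','w12.png');print(o['ee_pos'],o['eef_rot'],o['joint_vel'].round(3))
P=wworld(o,d)
for n,lo,hi,a,b in(('stone',-.36,-.295,.0135,.04),('bur',-.29,-.20,.02,.031)):
    m=(P[...,0]>.43)&(P[...,0]<.57)&(P[...,1]>lo)&(P[...,1]<hi)&(d>0)&(P[...,2]>a)&(P[...,2]<b)
    q=P[m];print(n,m.sum(),cv2.minAreaRect((q[:,:2]*1000).astype(np.float32)),np.median(q[:,2]))
cv2.imwrite('pics/c12.png',cv2.cvtColor(cv2.resize(im[20:190,190:390],None,fx=3,fy=3,interpolation=2),cv2.COLOR_RGB2BGR))
E
```

```text
[ 0.40113759 -0.27081853  0.22745238] [ 3.14089139e+00 -7.44585148e-04  2.18683522e-01] [ 0.022  0.026 -0.021 -0.     0.     0.005]
stone 1156 ((494.15325927734375, -316.46844482421875), (97.15086364746094, 64.1515121459961), 12.58031940460205) 0.02215498049482892
bur 1886 ((499.7500915527344, -249.9741973876953), (89.44578552246094, 29.740352630615234), 11.996685028076172) 0.02662459953021276
```

View pics/c12.png

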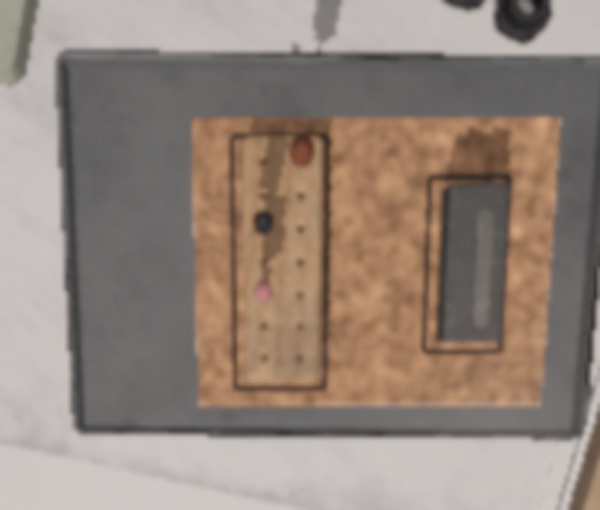

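>>> jog_arm:
  rows:
    - {"gripper":0.094,"slide":[-0.025,-0.01,0],"spin":-0.1}
    - {"gripper":0.094,"slide":[-0.03,-0.04,0],"spin":-0.2}
    - {"gripper":0.094,"slide":[-0.025,-0.08,0],"spin":-0.32}
    - {"gripper":0.094,"slide":[-0.015,-0.12,0],"spin":-0.45}
    - {"gripper":0.094,"slide":[0,-0.16,0],"spin":-0.6}
    - {"gripper":0.094,"slide":[0.008,-0.2,0],"spin":-0.75}
    - {"gripper":0.094,"slide":[0.008,-0.225,0],"spin":-0.9}
    - {"gripper":0.094,"slide":[0.008,-0.225,0],"spin":-1.0}

```text
time_s: 31.95
ee_pos: [0.3602, -0.0466, 0.2271]
eef_rot: [-3.142, -0.0, 1.23]
force: [0.9, 0.1, 0.4]
grip_width: 0.0938
grip_force: 0.0
```

>>> jog_arm:
  rows:
    - {"gripper":0.094,"slide":[0,0,0],"spin":-0.12}
    - {"gripper":0.094,"slide":[0,0,0],"spin":-0.24}
    - {"gripper":0.094,"slide":[0,0,0],"spin":-0.3}
    - {"gripper":0.094,"slide":[0,0,0],"spin":-0.3}
    - {"gripper":0.094,"slide":[0,0,0],"spin":-0.3}

```text
time_s: 32.45
ee_pos: [0.3603, -0.0489, 0.2269]
eef_rot: [-3.141, -0.0, 1.519]
force: [-0.7, -0.5, 0.2]
grip_width: 0.0943
grip_force: 0.0
```

>>> jog_arm:
  rows:
    - {"gripper":0.094,"slide":[0.045,0.008,-0.005],"spin":0}
    - {"gripper":0.094,"slide":[0.09,0.016,-0.01],"spin":0}
    - {"gripper":0.094,"slide":[0.135,0.024,-0.02],"spin":0}
    - {"gripper":0.094,"slide":[0.181,0.031,-0.02],"spin":0}
    - {"gripper":0.094,"slide":[0.181,0.031,-0.02],"spin":0}
    - {"gripper":0.094,"slide":[0.181,0.031,-0.02],"spin":0}
    - {"gripper":0.094,"slide":[0.181,0.031,-0.02],"spin":0}

```text
time_s: 33.15
ee_pos: [0.4001, 0.1293, 0.2468]
eef_rot: [-3.141, 0.0, 1.519]
force: [-0.4, 0.5, 0.6]
grip_width: 0.0943
grip_force: 0.0
```

```bash
cat > circ.py <<'E'
from h import *
def circ(P,d,R,zs):
    for a,b,r in zs:
        m=(P[...,0]>R[0])&(P[...,0]<R[1])&(P[...,1]>R[2])&(P[...,1]<R[3])&(d>0)&(P[...,2]>a)&(P[...,2]<b)
        q=P[m]
        if len(q)<15: print(a,b,len(q),'few');continue
        s=np.linalg.lstsq(np.c_[2*q[:,:2],np.ones(len(q))],(q[:,:2]**2).sum(1),rcond=None)[0]
        print(a,b,len(q),'fit',s[:2].round(4),round(float(np.sqrt(s[2]+s[:2]@s[:2])),4),'ext',np.percentile(q[:,:2],[1,99],0).round(4).tolist(),'mid',np.percentile(q[:,:2],[1,99],0).mean(0).round(4))
Z=[(.02,.04,0),(.04,.05,0),(.05,.06,0),(.06,.07,0),(.07,.08,0),(.08,.09,0),(.09,.10,0),(.099,.12,0)]
E
python3 - <<'E'
from circ import *
im,d,o=shot('wrist','w13.png');print(o['ee_pos'],o['eef_rot'],o['joint_vel'].round(3))
np.savez('w13.npz',im=im,d=d,**{k:o[k] for k in('ee_pos','eef_rot')})
P=wworld(o,d)
print('blower');circ(P,d,(.36,.45,.16,.25),Z);print('bottle');circ(P,d,(.36,.45,.27,.36),Z)
E
```

```text
[0.40009651 0.12933135 0.24683213] [-3.14124635e+00  2.64318197e-04  1.51851853e+00] [-0.017 -0.009  0.002  0.001  0.002 -0.002]
blower
0.02 0.04 0 few
0.04 0.05 0 few
0.05 0.06 1 few
0.06 0.07 32 fit [0.4037 0.1989] 0.0218 ext [[0.3826, 0.177], [0.4247, 0.22]] mid [0.4036 0.1985]
0.07 0.08 261 fit [0.4038 0.1989] 0.0201 ext [[0.3827, 0.1784], [0.4246, 0.2199]] mid [0.4036 0.1991]
0.08 0.09 509 fit [0.4038 0.1987] 0.0158 ext [[0.3857, 0.1811], [0.4217, 0.2161]] mid [0.4037 0.1986]
0.09 0.1 221 fit [0.4038 0.1985] 0.0106 ext [[0.3913, 0.1867], [0.416, 0.21]] mid [0.4037 0.1983]
0.099 0.12 257 fit [0.4038 0.1981] 0.0064 ext [[0.3956, 0.1897], [0.4125, 0.2067]] mid [0.4041 0.1982]
bottle
0.02 0.04 130 fit [0.4055 0.3105] 0.0171 ext [[0.3887, 0.2933], [0.4218, 0.3078]] mid [0.4052 0.3006]
0.04 0.05 88 fit [0.4057 0.31  ] 0.0165 ext [[0.3886, 0.2934], [0.4217, 0.3085]] mid [0.4051 0.301 ]
0.05 0.06 126 fit [0.4056 0.3104] 0.0162 ext [[0.3892, 0.2934], [0.4222, 0.313]] mid [0.4057 0.3032]
0.06 0.07 305 fit [0.4055 0.3112] 0.0142 ext [[0.3898, 0.2949], [0.421, 0.3191]] mid [0.4054 0.307 ]
0.07 0.08 264 fit [0.4055 0.3102] 0.0102 ext [[0.3936, 0.2989], [0.4174, 0.318]] mid [0.4055 0.3085]
0.08 0.09 98 fit [0.4053 0.3106] 0.0076 ext [[0.3949, 0.3002], [0.4144, 0.313]] mid [0.4046 0.3066]
0.09 0.1 118 fit [0.4056 0.3106] 0.0063 ext [[0.3985, 0.3035], [0.4122, 0.3173]] mid [0.4053 0.3104]
0.099 0.12 166 fit [0.4056 0.3105] 0.0044 ext [[0.4001, 0.3046], [0.4113, 0.3165]] mid [0.4057 0.3105]
```

View pics/w13.png

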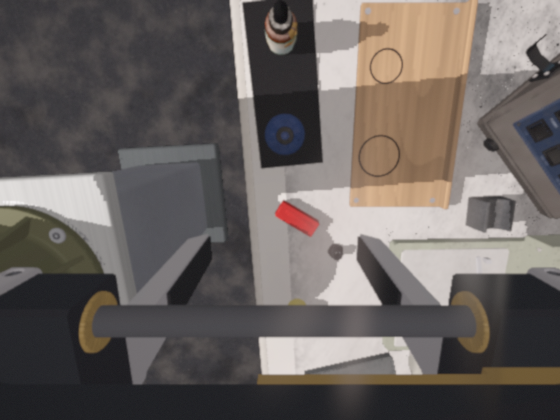

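```bash
python3 - <<'E'
from h import *
z=np.load('w13.npz');im=z['im'];o=dict(ee_pos=z['ee_pos'],eef_rot=z['eef_rot'])
bh=cv2.morphologyEx(cv2.cvtColor(im,cv2.COLOR_RGB2GRAY),cv2.MORPH_BLACKHAT,np.ones((7,7)))
W=wplane(o,np.stack(np.meshgrid(range(560),range(420)),-1).reshape(-1,2),.008)[:,:2].reshape(420,560,2)
for uv,r in(((379,155.5),.0265),((386,66),.0195)):
    c=wplane(o,[uv],.008)[0,:2]
    for k in range(6):
        rr=np.hypot(*(W-c).transpose(2,0,1));m=(abs(rr-r)<.004)&(bh>12)
        q=W[m];w=bh[m].astype(float)
        s=np.linalg.lstsq(np.c_[2*q,np.ones(len(q))]*w[:,None],(q**2).sum(1)*w,rcond=None)[0];c=s[:2]
    print(c.round(4),m.sum(),np.sqrt(s[2]+c@c))
E
```

```text
[0.5281 0.1639] 369 0.02656628299807693
[0.5338 0.2737] 318 0.019534067650073372
```

>>> jog_arm:
  rows:
    - {"gripper":0.094,"slide":[0.035,0,0.02],"spin":0}
    - {"gripper":0.094,"slide":[0.0695,0,0.05],"spin":0}
    - {"gripper":0.094,"slide":[0.0695,0,0.075],"spin":0}
    - {"gripper":0.094,"slide":[0.0695,0,0.075],"spin":0}
    - {"gripper":0.094,"slide":[0.0695,0,0.075],"spin":0}

```text
time_s: 33.7
ee_pos: [0.4041, 0.1985, 0.1728]
eef_rot: [3.141, 0.0, 1.518]
force: [0.1, 0.2, 0.6]
grip_width: 0.094
grip_force: 0.0
```

>>> jog_arm:
  rows:
    - {"gripper":0.094,"slide":[0,0,0.04],"spin":0}
    - {"gripper":0.094,"slide":[0,0,0.08],"spin":0}
    - {"gripper":0.094,"slide":[0,0,0.105],"spin":0}
    - {"gripper":0.094,"slide":[0,0,0.114],"spin":0}
    - {"gripper":0.094,"slide":[0,0,0.114],"spin":0}
    - {"gripper":0.06,"slide":[0,0,0.114],"spin":0}
    - {"gripper":0.03,"slide":[0,0,0.114],"spin":0}
    - {"gripper":0.03,"slide":[0,0,0.114],"spin":0}
  squeeze: 15

```text
time_s: 34.5
ee_pos: [0.4043, 0.1995, 0.0591]
eef_rot: [3.14, -0.001, 1.52]
force: [-0.3, 0.1, 0.4]
grip_width: 0.0734
grip_force: 0.0
```

>>> jog_arm:
  rows:
    - {"gripper":0.03,"slide":[0,0,0],"spin":0}
    - {"gripper":0.03,"slide":[0,0,0],"spin":0}
    - {"gripper":0.03,"slide":[0,0,0],"spin":0}
    - {"gripper":0.03,"slide":[0,0,0],"spin":0}
    - {"gripper":0.03,"slide":[0,0,0],"spin":0}

```text
time_s: 35.0
ee_pos: [0.4037, 0.1994, 0.058]
eef_rot: [3.142, -0.0, 1.52]
force: [0.4, -0.2, 0.1]
grip_width: 0.0435
grip_force: 15.0
```

>>> jog_arm:
  rows:
    - {"gripper":0.03,"slide":[0,0,-0.03],"spin":0}
    - {"gripper":0.03,"slide":[0,0,-0.06],"spin":0}
    - {"gripper":0.03,"slide":[-0.007,0.03,-0.08],"spin":0}
    - {"gripper":0.03,"slide":[-0.015,0.065,-0.08],"spin":0}
    - {"gripper":0.03,"slide":[-0.023,0.1,-0.08],"spin":0}
    - {"gripper":0.03,"slide":[-0.0286,0.126,-0.07],"spin":0}
    - {"gripper":0.03,"slide":[-0.0286,0.126,-0.045],"spin":0}
    - {"gripper":0.03,"slide":[-0.0286,0.126,-0.045],"spin":0}

```text
time_s: 35.8
ee_pos: [0.5268, 0.1637, 0.0999]
eef_rot: [-3.136, 0.002, 1.519]
force: [0.6, -0.2, -0.8]
grip_width: 0.0435
grip_force: 15.0
```

>>> jog_arm:
  rows:
    - {"gripper":0.03,"slide":[0,0,0],"spin":0}
    - {"gripper":0.03,"slide":[0,0,0],"spin":0}
    - {"gripper":0.03,"slide":[0,0,0],"spin":0}

```text
time_s: 36.1
ee_pos: [0.5283, 0.1647, 0.1042]
eef_rot: [3.14, -0.0, 1.52]
force: [-0.4, -0.1, -1.0]
grip_width: 0.0434
grip_force: 15.0
```

```bash
python3 - <<'E'
from circ import *
im,d,o=shot('wrist','w14.png');print(o['ee_pos'],o['eef_rot'],o['joint_vel'].round(3))
E
```

```text
[0.52828212 0.1647065  0.10419215] [ 3.13993237e+00 -4.82491486e-04  1.52023793e+00] [-0.001  0.007  0.003 -0.002 -0.004  0.001]
```

Descend 41 mm and release.

>>> jog_arm:
  rows:
    - {"gripper":0.03,"slide":[-0.0003,0,0.015],"spin":0}
    - {"gripper":0.03,"slide":[-0.0003,0,0.03],"spin":0}
    - {"gripper":0.03,"slide":[-0.0003,0,0.038],"spin":0}
    - {"gripper":0.03,"slide":[-0.0003,0,0.041],"spin":0}
    - {"gripper":0.03,"slide":[-0.0003,0,0.041],"spin":0}
    - {"gripper":0.03,"slide":[-0.0003,0,0.041],"spin":0}

```text
time_s: 36.75
ee_pos: [0.5283, 0.1642, 0.0626]
eef_rot: [3.141, -0.0, 1.52]
force: [-0.5, -0.0, 1.1]
grip_width: 0.0435
grip_force: 15.0
```

>>> jog_arm:
  rows:
    - {"gripper":0.05,"slide":[0,0,0],"spin":0}
    - {"gripper":0.06,"slide":[0,0,0],"spin":0}
    - {"gripper":0.08,"slide":[0,0,0],"spin":0}
    - {"gripper":0.09,"slide":[0,0,0],"spin":0}
    - {"gripper":0.09,"slide":[0,0,-0.02],"spin":0}
    - {"gripper":0.09,"slide":[0,0,-0.06],"spin":0}
    - {"gripper":0.09,"slide":[0,0,-0.1],"spin":0}
    - {"gripper":0.09,"slide":[0,0,-0.12],"spin":0}

```text
time_s: 37.55
ee_pos: [0.5288, 0.1643, 0.1855]
eef_rot: [3.138, -0.001, 1.52]
force: [0.5, 0.6, 0.1]
grip_width: 0.0895
grip_force: 0.0
```

>>> jog_arm:
  rows:
    - {"gripper":0.09,"slide":[0.035,-0.03,0],"spin":0}
    - {"gripper":0.09,"slide":[0.07,-0.06,0],"spin":0}
    - {"gripper":0.09,"slide":[0.11,-0.095,0],"spin":0}
    - {"gripper":0.09,"slide":[0.14,-0.13,0],"spin":0}
    - {"gripper":0.09,"slide":[0.14,-0.13,0],"spin":0}
    - {"gripper":0.09,"slide":[0.14,-0.13,0],"spin":0}
    - {"gripper":0.09,"slide":[0.14,-0.13,0],"spin":0}

```text
time_s: 38.25
ee_pos: [0.406, 0.3099, 0.182]
eef_rot: [3.141, 0.0, 1.519]
force: [0.3, -0.8, -0.4]
grip_width: 0.0897
grip_force: 0.0
```

>>> jog_arm:
  rows:
    - {"gripper":0.09,"slide":[0.0005,-0.0005,0.04],"spin":0}
    - {"gripper":0.09,"slide":[0.0005,-0.0005,0.08],"spin":0}
    - {"gripper":0.09,"slide":[0.0005,-0.0005,0.11],"spin":0}
    - {"gripper":0.08,"slide":[0.0005,-0.0005,0.1235],"spin":0}
    - {"gripper":0.06,"slide":[0.0005,-0.0005,0.1235],"spin":0}
    - {"gripper":0.02,"slide":[0.0005,-0.0005,0.1235],"spin":0}
    - {"gripper":0.02,"slide":[0.0005,-0.0005,0.1235],"spin":0}
    - {"gripper":0.02,"slide":[0.0005,-0.0005,0.1235],"spin":0}
  squeeze: 15

```text
time_s: 39.05
ee_pos: [0.4055, 0.3114, 0.0597]
eef_rot: [3.14, -0.001, 1.52]
force: [-0.6, 0.1, 0.5]
grip_width: 0.0531
grip_force: 0.0
```

>>> jog_arm:
  rows:
    - {"gripper":0.02,"slide":[0,0,0],"spin":0}
    - {"gripper":0.02,"slide":[0,0,0],"spin":0}
    - {"gripper":0.02,"slide":[0,0,0],"spin":0}
    - {"gripper":0.02,"slide":[0,0,0],"spin":0}
    - {"gripper":0.02,"slide":[0,0,0],"spin":0}

```text
time_s: 39.55
ee_pos: [0.405, 0.3111, 0.0586]
eef_rot: [3.141, -0.0, 1.52]
force: [-0.3, 0.4, 2.4]
grip_width: 0.0319
grip_force: 15.0
```

```bash
python3 - <<'E'
from circ import *
im,d,o=shot('scene','s15.png');print(o['ee_pos'],o['eef_rot'],o['grip_width'],o['grip_force'])
E
```

```text
[0.40498707 0.31113307 0.05864356] [ 3.14135674e+00 -1.79321382e-04  1.51984872e+00] 0.03194790074408164 14.956460814282764
```

>>> jog_arm:
  rows:
    - {"gripper":0.02,"slide":[0,0,-0.03],"spin":0}
    - {"gripper":0.02,"slide":[0,0,-0.06],"spin":0}
    - {"gripper":0.02,"slide":[-0.007,0.03,-0.08],"spin":0}
    - {"gripper":0.02,"slide":[-0.015,0.065,-0.08],"spin":0}
    - {"gripper":0.02,"slide":[-0.023,0.1,-0.08],"spin":0}
    - {"gripper":0.02,"slide":[-0.0301,0.1305,-0.07],"spin":0}
    - {"gripper":0.02,"slide":[-0.0301,0.1305,-0.045],"spin":0}
    - {"gripper":0.02,"slide":[-0.0301,0.1305,-0.045],"spin":0}

```text
time_s: 40.4
ee_pos: [0.5325, 0.2732, 0.1]
eef_rot: [-3.136, 0.003, 1.519]
force: [-0.2, 0.6, -1.7]
grip_width: 0.0316
grip_force: 15.0
```

>>> jog_arm:
  rows:
    - {"gripper":0.02,"slide":[0,0,0],"spin":0}
    - {"gripper":0.02,"slide":[0,0,0],"spin":0}
    - {"gripper":0.02,"slide":[0,0,0],"spin":0}

```text
time_s: 40.7
ee_pos: [0.5338, 0.2748, 0.1047]
eef_rot: [3.14, -0.001, 1.52]
force: [0.1, 0.3, -0.7]
grip_width: 0.0317
grip_force: 15.0
```

>>> jog_arm:
  rows:
    - {"gripper":0.02,"slide":[-0.0004,0,0.015],"spin":0}
    - {"gripper":0.02,"slide":[-0.0004,0,0.03],"spin":0}
    - {"gripper":0.02,"slide":[-0.0004,0,0.038],"spin":0}
    - {"gripper":0.02,"slide":[-0.0004,0,0.041],"spin":0}
    - {"gripper":0.02,"slide":[-0.0004,0,0.041],"spin":0}
    - {"gripper":0.02,"slide":[-0.0004,0,0.041],"spin":0}

```text
time_s: 41.3
ee_pos: [0.5339, 0.2739, 0.0623]
eef_rot: [3.141, -0.0, 1.52]
force: [-0.5, -1.1, 4.0]
grip_width: 0.0314
grip_force: 15.0
```

>>> jog_arm:
  rows:
    - {"gripper":0.04,"slide":[0,0,0],"spin":0}
    - {"gripper":0.05,"slide":[0,0,0],"spin":0}
    - {"gripper":0.07,"slide":[0,0,0],"spin":0}
    - {"gripper":0.08,"slide":[0,0,0],"spin":0}
    - {"gripper":0.08,"slide":[0,0,-0.02],"spin":0}
    - {"gripper":0.08,"slide":[0,0,-0.06],"spin":0}
    - {"gripper":0.08,"slide":[0,0,-0.11],"spin":0}
    - {"gripper":0.08,"slide":[0,0,-0.16],"spin":0}

```text
time_s: 42.1
ee_pos: [0.5333, 0.2738, 0.2241]
eef_rot: [-3.141, 0.0, 1.52]
force: [0.4, 1.3, 0.1]
grip_width: 0.0799
grip_force: 0.0
```

>>> jog_arm:
  rows:
    - {"gripper":0.09,"slide":[-0.03,-0.035,-0.01],"spin":0}
    - {"gripper":0.09,"slide":[-0.06,-0.07,-0.02],"spin":0}
    - {"gripper":0.09,"slide":[-0.1,-0.1,-0.03],"spin":0}
    - {"gripper":0.09,"slide":[-0.13,-0.13,-0.03],"spin":0}
    - {"gripper":0.09,"slide":[-0.15,-0.13,-0.03],"spin":0}
    - {"gripper":0.09,"slide":[-0.15,-0.13,-0.03],"spin":0}
    - {"gripper":0.09,"slide":[-0.15,-0.13,-0.03],"spin":0}

```text
time_s: 42.8
ee_pos: [0.3965, 0.1309, 0.2527]
eef_rot: [3.141, -0.0, 1.519]
force: [0.1, 0.2, 1.0]
grip_width: 0.09
grip_force: 0.0
```

```bash
python3 - <<'E'
from circ import *
im,d,o=shot('wrist','w16.png');print(o['ee_pos'],o['eef_rot'],o['joint_vel'].round(3))
P=wworld(o,d);ZZ=[(a+.005,b+.005,0) for a,b,_ in Z]
print('blower .5282 .1638');circ(P,d,(.48,.57,.12,.21),ZZ);print('bottle .5338 .2737');circ(P,d,(.49,.57,.23,.32),ZZ)
shot('scene','s16.png');a=cv2.imread('pics/s16.png')
b=cv2.imread('pics/w16.png')
cv2.imwrite('pics/m16.png',np.hstack([cv2.resize(a[130:270,180:430],(400,300),interpolation=2),cv2.resize(b,(400,300))]))
E
```

```text
[0.39653012 0.13090879 0.25270257] [ 3.14099095e+00 -3.03796324e-04  1.51883906e+00] [ 0.018  0.023 -0.01  -0.     0.001  0.004]
blower .5282 .1638
0.025 0.045 1 few
0.045 0.055 23 fit [0.5272 0.1639] 0.0207 ext [[0.5063, 0.1534], [0.5177, 0.1821]] mid [0.512  0.1678]
0.055 0.065 63 fit [0.5276 0.1637] 0.0226 ext [[0.5048, 0.1432], [0.5283, 0.1862]] mid [0.5165 0.1647]
0.065 0.07500000000000001 148 fit [0.5272 0.1638] 0.022 ext [[0.5048, 0.1433], [0.5359, 0.1861]] mid [0.5203 0.1647]
0.07500000000000001 0.085 289 fit [0.5272 0.1636] 0.02 ext [[0.5059, 0.143], [0.5398, 0.1847]] mid [0.5229 0.1638]
0.085 0.095 451 fit [0.5268 0.1636] 0.0156 ext [[0.5091, 0.1458], [0.5433, 0.1813]] mid [0.5262 0.1636]
0.095 0.10500000000000001 221 fit [0.5267 0.1634] 0.01 ext [[0.5154, 0.1512], [0.537, 0.1756]] mid [0.5262 0.1634]
0.10400000000000001 0.125 253 fit [0.5264 0.1632] 0.0064 ext [[0.5184, 0.1551], [0.5353, 0.1714]] mid [0.5268 0.1633]
bottle .5338 .2737
0.025 0.045 181 fit [0.5326 0.2724] 0.0165 ext [[0.5153, 0.256], [0.5364, 0.2889]] mid [0.5258 0.2725]
0.045 0.055 97 fit [0.5323 0.2725] 0.0162 ext [[0.5155, 0.256], [0.536, 0.2891]] mid [0.5258 0.2725]
0.055 0.065 154 fit [0.5323 0.2728] 0.0157 ext [[0.5153, 0.2562], [0.539, 0.287]] mid [0.5271 0.2716]
0.065 0.07500000000000001 302 fit [0.5333 0.2736] 0.0141 ext [[0.5174, 0.2577], [0.5451, 0.2888]] mid [0.5313 0.2733]
0.07500000000000001 0.085 248 fit [0.5318 0.2728] 0.01 ext [[0.5207, 0.2617], [0.5409, 0.2841]] mid [0.5308 0.2729]
0.085 0.095 126 fit [0.5335 0.2737] 0.0084 ext [[0.5218, 0.2635], [0.5413, 0.2829]] mid [0.5315 0.2732]
0.095 0.10500000000000001 122 fit [0.5327 0.2732] 0.0063 ext [[0.5258, 0.2662], [0.5387, 0.2797]] mid [0.5323 0.2729]
0.10400000000000001 0.125 161 fit [0.5325 0.273 ] 0.0044 ext [[0.5269, 0.267], [0.5386, 0.2794]] mid [0.5328 0.2732]
```

View pics/m16.png

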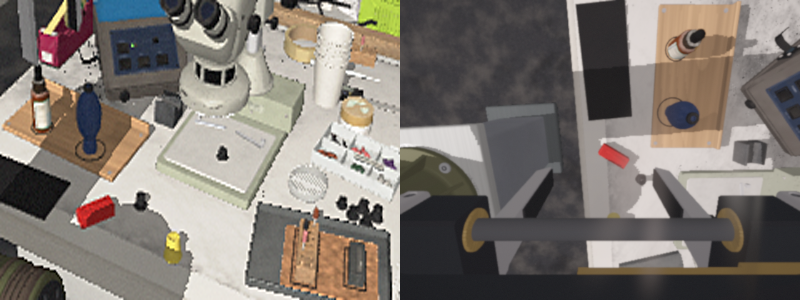

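```bash
python3 -c "
from station import workorder
print(workorder.hand_in())"
```

```text
the job is handed in; nothing more can be done
None
```

The job is handed in: the bur stand and grey dressing stone lie inside their rectangles, and the blower and bottle stand upright on their rings to within about 2 mm, done in the order asked, with no judging result returned.

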